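# Pack a drawer box tight in its bay

## Robot

A 6-joint arm with a two-finger parallel gripper is mounted at the origin on the work surface. World frame = base frame: x ahead of the robot, y to its left, z up, the work surface at z = 0. Lengths are in m, angles in rad, forces in N, time in s.
With the tool pointing down it reaches from about 0.35 to 0.8 m from the base axis. Payload 7.3 kg.
Tool frame: the origin (TCP) lies midway between the tips of the shut fingers; the grasp point (between the pads) lies 19 mm behind it; z points along the fingers, y is the line along which they close (so a half turn about z gives the same grasp; the last joint's range is limited). The gripper opens to 85 mm and grips with 20 to 120 N. Pads are 22 mm wide; open, the fingers measure 114 mm over their backs; the gripper's body (76 mm by 85 mm) begins 54 mm behind the grasp point. The pads swing forward as they close: fully open they stand 13 mm farther back than shut.
Start: joints at [-1.429, 0.342, 1.524, -0, 1.275, -0.146], TCP at [0.149, -0.503, 0.231] pointing down, gripper open.
Joint ranges: [-2.53, 2.53], [-0.77, 2.02], [0.04, 2.7], [-1, 4.14], [0.28, 2.66], [-3.11, 3.11]. Speed limits (rad/s): [2.57, 2.57, 3.14, 3.14, 3.14, 3.14].

## Interface

Orientations are given as a unit quaternion [x, y, z, w].
In Python, from rig import * gives the robot as it stands.
- The arm moves only by the tool step_arm, never from a script. Its argument "steps" is a list of rows, each an object with "travel": the shift along the tool's x, y, z in mm, a list of three; "roll": the turn about the tool's z in degrees; "jaw": the closure in counts, from 0 (fully open) to 255 (shut). A call has 1 to 10 rows; each row shifts and turns the commanded pose from where the row before left it, along the tool's axes as they then stand; what a row does not reach is not made up. A row lasts 1/8 s, in which the tool goes at most 62.5 mm and 10.7 degrees, less where a joint would pass 70% of its speed; a pose out of reach is approached as far as the arm can. A call is refused whole if a number of a shift passes 62.5 or a number of a turn 10.7, either way. A call with a gripper value outside its range is refused whole. The fingers move at their own pace and stop on an object; "squeeze" is the grip in N (left out, the last holds). Time passes only in rows, so rows that do not move let the fingers close. It gives the time, the measured TCP pose, the force, the opening and the grip force at its end, in the units of the state.
- get_obs(): the state, without advancing time (a new reading comes with each control period).
- camera(name): name is "scene" or "top"; returns a dict with "image" (480x640x3 uint8, red, green, blue), "fov_y" (degrees; the focal length in pixels is half the picture's height over the tangent of half this angle, whatever the lens; pixels are square), "cx", "cy" (the principal point, pixels), "camera_from_world" (4x4, takes a point from world to camera coordinates). Camera axes: x right, y down, z forward; pixel columns grow to the right and rows downward; lengths in m; the calibration is good to about 2 mm. A picture is of the moment at which its call begins. There is no depth.
- finish_job(): hands the job in; it is judged then, once.
The state is a dict: "time": time; "joints": joint angles; "dq": joint speeds; "joint_torque": joint torques, N m; "position": TCP position; "tcp_rot": TCP orientation; "ft_force": force on the tool from outside, world axes, zero at the start; "ft_torque": the same for the moment, N m; "grip_width": finger opening in m; "grip_force": force on a finger pad.
Only numpy, scipy, OpenCV 4.12 (cv2) and the standard library are available. Lean on these libraries where they do the work, as an engineer would, in place of code of your own. Each camera call takes 0.05 s, during which the arm holds its last target. There are 200 camera calls.

## Task

The small drawer box standing in the open bay on the desk is too narrow for it: stand packers from the tub upright in the gap between the box and the right-hand upright, one at a time, until what is left is too narrow for another. Then start the wedge, point down, in that last gap and let go of it; take hold of it again from straight above and press it down firmly, about as hard as 2 kg weighs, until the whole row is jammed tight between the two uprights, and let go. Leave everything else on the desk where it is.

Things in the scene. Friction and masses are not known exactly. Their poses are not given: they have to be found in the camera images.
- bay: The bay, fixed to the desk: two white uprights (each 160 mm along x, 18 mm thick, 80 mm high), 140 mm clear between their inner faces, and a back board (60 mm high) closing it on the -x side; open above, to +x and below (its floor is the desk, clear for 140 mm before the bay). Origin on the desk, midway between the uprights and half-way along their depth; x towards the open front, y towards the left upright, z up.
- right_upright (a point): Mid-depth of the top inner edge of the bay's right-hand upright: 70 mm from the bay's origin along -y, 80 mm above the desk. Axes as the bay's. The gap to be packed begins at this face and runs towards +y up to the side of the drawer box.
- left_upright (a point): Mid-depth of the top inner edge of the bay's left-hand upright, 70 mm from the bay's origin along +y, 80 mm above the desk. The drawer box stands up to 3 mm clear of this face at the start.
- tub: Grey plastic tub fixed to the desk, 68 mm (x) x 116 mm (y), 50 mm high, floor 4 mm thick, with four slots, each 24 mm wide (y) and 60 mm long (x), 28 mm apart along y; a packer stands on end in each, its upper 60 mm free. Origin under its centre.
- packer_a_mid (a point): Packer, one of four alike: a 110 mm length (z) of plain aluminium flat bar, 20 mm thick (y) x 50 mm wide (x), 297 g; this point is its centre, half-way up. It stands on end in the tub and can be taken across its 50 mm width from straight above. On the desk in the bay its top is 30 mm above the uprights. One, two or three of the four are needed.
- packer_b_mid (a point): Packer, one of four alike: a 110 mm length (z) of plain aluminium flat bar, 20 mm thick (y) x 50 mm wide (x), 297 g; this point is its centre, half-way up. It stands on end in the tub and can be taken across its 50 mm width from straight above. On the desk in the bay its top is 30 mm above the uprights. One, two or three of the four are needed.
- packer_c_mid (a point): Packer, one of four alike: a 110 mm length (z) of plain aluminium flat bar, 20 mm thick (y) x 50 mm wide (x), 297 g; this point is its centre, half-way up. It stands on end in the tub and can be taken across its 50 mm width from straight above. On the desk in the bay its top is 30 mm above the uprights. One, two or three of the four are needed.
- packer_d_mid (a point): Packer, one of four alike: a 110 mm length (z) of plain aluminium flat bar, 20 mm thick (y) x 50 mm wide (x), 297 g; this point is its centre, half-way up. It stands on end in the tub and can be taken across its 50 mm width from straight above. On the desk in the bay its top is 30 mm above the uprights. One, two or three of the four are needed.
- wedge_mid (a point): Wedge: plain aluminium, 120 mm long (x, towards the point) x 40 mm wide (y), 18 mm thick (z) at the head, tapering evenly to 2 mm at the point, 136 g; it lies on its flat face with the sloping face up. This point is half-way along, on the centre line, 5 mm above the flat face (half-way through it).
- wedge_point (a point): Middle of the wedge's point, 60 mm ahead of wedge_mid along its x, 1 mm above its flat face. Axes as wedge_mid's.
- box_p_mid (a point): Centre, half-way up, of a drawer box: white, red front and steel knob to +x, 140 mm deep (x), 70 mm high (z), 72, 92 or 112 mm wide (y; which of the three boxes has which is not said), about 0.5 kg. One stands in the bay, two wait at its sides. With that one fully left, its gap is 20, 40 or 60 mm for packers plus 8 mm for the wedge. Axes as the bay's.
- box_q_mid (a point): Centre, half-way up, of a drawer box: white, red front and steel knob to +x, 140 mm deep (x), 70 mm high (z), 72, 92 or 112 mm wide (y; which of the three boxes has which is not said), about 0.5 kg. One stands in the bay, two wait at its sides. With that one fully left, its gap is 20, 40 or 60 mm for packers plus 8 mm for the wedge. Axes as the bay's.
- box_r_mid (a point): Centre, half-way up, of a drawer box: white, red front and steel knob to +x, 140 mm deep (x), 70 mm high (z), 72, 92 or 112 mm wide (y; which of the three boxes has which is not said), about 0.5 kg. One stands in the bay, two wait at its sides. With that one fully left, its gap is 20, 40 or 60 mm for packers plus 8 mm for the wedge. Axes as the bay's.
- tumbler: Bystander: white tumbler with a dark green lid, 78 mm across, 131 mm tall; origin under its centre.
- tape_measure: Bystander: yellow tape measure, 66 x 40 x 62 mm tall; origin under its centre.
- screwdriver: Bystander: screwdriver lying on the desk, 190 mm long, about 30 mm thick.
- mouse: Bystander: white computer mouse, 105 x 60 x 35 mm; origin under its centre.
- offcut: Bystander: plywood offcut lying flat, 75 x 45 x 18 mm; origin under its centre.
- screw_tin: Bystander: flat round steel tin, 66 mm across, 28 mm high; origin under its centre.
There are look-alikes about, which are no part of the job. What is shaped like the part that bears wedge_mid but purple or red is not meant.

How it is judged:
By the outcome, as a careful person would: the job done as asked, in the order asked, and still so for the second after the job is handed in, with the robot touching nothing.
It also fails if it takes over 72 s, if anything falls off the work surface, if the arm or the gripper's body presses on something with over 40 N, if the wrist force passes 120 N, or if a joint passes its speed limit or range.

## Working session

There is one attempt and no reset: what is moved stays moved. The work goes in short steps, Python scripts to look and compute and a tool call to move; the robot and the scene stay as the last step left them, time stands still between calls to the robot, and variables do not carry over. Pictures are saved under pics/ and viewed, at most 10 in all, crops included, and the job is handed in when it is done.

Besides the shell and the picture viewer there is one more tool, called after "Emit:" as a command line: name --argument value ..., lists and objects as JSON in quotes. step_arm: Moves the arm, as the interface text tells. Its arguments: {"type":"object","properties":{"steps":{"type":"array"},"squeeze":{"type":"number"}},"required":["steps"]}

```bash
mkdir -p pics; ls; cat > h.py <<'E'
from rig import *
import numpy as np, cv2
def K(c):
    f=240/np.tan(np.radians(c["fov_y"])/2); return f,c["cx"],c["cy"]
def ray(c,u,v,z):
    f,cx,cy=K(c); M=np.array(c["camera_from_world"]); R=M[:3,:3];t=M[:3,3]
    o=-R.T@t; d=R.T@np.array([(u-cx)/f,(v-cy)/f,1]); return o+d*(z-o[2])/d[2]
def proj(c,p):
    f,cx,cy=K(c); M=np.array(c["camera_from_world"]); q=M[:3,:3]@np.array(p)+M[:3,3]
    return q[0]/q[2]*f+cx,q[1]/q[2]*f+cy
def cam(n,save=None):
    c=camera(n)
    if save: cv2.imwrite("pics/%s.png"%save,c["image"][:,:,::-1])
    return c
E
python3 - <<'E'
from h import *
for n in("top","scene"):
    c=cam(n,n+"0"); M=np.array(c["camera_from_world"]); print(n,c["fov_y"],c["cx"],c["cy"],(-M[:3,:3].T@M[:3,3]).round(3),M[:3,:3].round(3).tolist())
print(get_obs())
E
```

```text
pics
top 45.13385928871849 324.71996393588125 238.2580184033455 [ 0.249 -0.008  1.547] [[-0.018, -1.0, -0.003], [-0.985, 0.018, -0.174], [0.174, 0.0, -0.985]]
scene 43.88699816901595 319.15429217088274 247.89710047675857 [1.042 0.406 1.2  ] [[-0.625, 0.78, 0.008], [0.669, 0.541, -0.51], [-0.402, -0.314, -0.86]]
{'time': 0.1, 'joints': array([-1.42900980e+00,  3.42646229e-01,  1.52489868e+00, -2.90108126e-06,
        1.27541977e+00, -1.45995145e-01]), 'dq': array([ 1.94489554e-04, -3.00034715e-03, -3.69628767e-03,  7.76268366e-04,
        7.79725630e-05, -1.23228533e-04]), 'joint_torque': array([ 1.73627272e-03, -4.34447551e+01, -2.46491021e+01, -1.87972814e-04,
        4.66977130e-03,  1.71743409e-06]), 'position': array([ 0.14898109, -0.5030499 ,  0.23070697]), 'tcp_rot': array([ 9.89665269e-01,  1.43395202e-01,  5.61473737e-08, -6.86011313e-04]), 'ft_force': array([ 0.3914008 ,  0.81394014, -0.35074406]), 'ft_torque': array([ 0.0374794 , -0.04682298, -0.01671066]), 'grip_force': 0.0, 'grip_width': 0.08538977090568951}
```

View pics/top0.png

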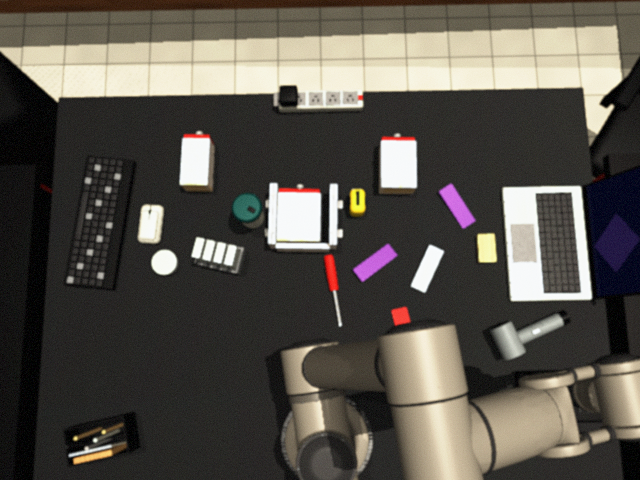

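View pics/scene0.png

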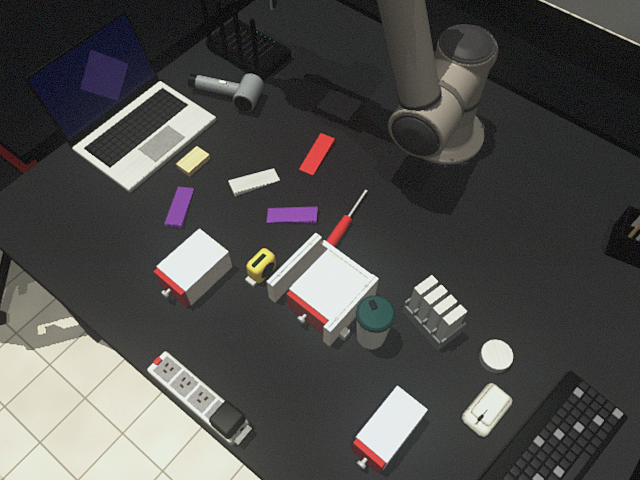

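The top view has +x up and +y left. The bay is at about (303,218), the tub with four packers at (218,255), and the pale wedge at (427,268); the purple and red ones are look-alikes. The gap lies to the right of the box, at about col 326. I'll enlarge these areas next.

```bash
python3 - <<'E'
from h import *
t=cv2.imread("pics/top0.png"); s=cv2.imread("pics/scene0.png")
def cr(i,u,v,w,h,W,H): return cv2.resize(i[v:v+h,u:u+w],(W,H),interpolation=cv2.INTER_CUBIC)
a=np.hstack([cr(t,260,175,90,80,400,300),cr(t,185,230,64,48,400,300)])
b=np.hstack([cr(t,400,235,64,60,400,300),cr(s,400,265,80,75,400,300)])
cv2.imwrite("pics/crop.png",np.vstack([a,b]))
c=camera("top"); cs=camera("scene")
# wedge, packers by light mask
for n,c,roi in(("top",c,[(405,240,50,60),(190,232,60,45)]),("scene",cs,[(222,160,65,40),(400,265,80,80)])):
    g=c["image"].min(axis=2)
    for (u,v,w,h) in roi:
        m=(g[v:v+h,u:u+w]>120).astype(np.uint8)
        cs_,_=cv2.findContours(m,cv2.RETR_EXTERNAL,cv2.CHAIN_APPROX_NONE)
        for k in cs_:
            if cv2.contourArea(k)>25:
                r=cv2.minAreaRect(k+np.array([[u,v]])); print(n,[np.round(q,1) for q in r])
                print(np.array([ray(c,*p,.0)[:2] for p in cv2.boxPoints(r)]).round(3).tolist(), np.array([ray(c,*p,.114)[:2] for p in cv2.boxPoints(r)]).round(3).tolist())
E
```

```text
top [array([426.9, 268.1]), array([16.9, 47. ]), np.float64(24.8)]
[[0.389, -0.232], [0.504, -0.291], [0.483, -0.331], [0.369, -0.272]] [[0.378, -0.216], [0.485, -0.27], [0.466, -0.307], [0.36, -0.253]]
top [array([229.8, 254.8]), array([ 9.9, 21.1]), np.float64(13.2)]
[[0.457, 0.269], [0.513, 0.257], [0.507, 0.231], [0.451, 0.243]] [[0.442, 0.249], [0.494, 0.237], [0.488, 0.213], [0.436, 0.225]]
top [array([219.1, 252.3]), array([ 9.5, 21.3]), np.float64(14.0)]
[[0.465, 0.298], [0.521, 0.285], [0.514, 0.26], [0.458, 0.273]] [[0.449, 0.276], [0.501, 0.263], [0.495, 0.24], [0.442, 0.253]]
top [array([208.3, 249.8]), array([ 9.5, 21.4]), np.float64(14.9)]
[[0.472, 0.328], [0.529, 0.314], [0.521, 0.289], [0.465, 0.303]] [[0.456, 0.303], [0.508, 0.29], [0.501, 0.267], [0.449, 0.28]]
top [array([197.6, 247.5]), array([ 9.3, 21.1]), np.float64(15.3)]
[[0.479, 0.357], [0.535, 0.343], [0.528, 0.318], [0.472, 0.332]] [[0.462, 0.33], [0.514, 0.317], [0.507, 0.294], [0.456, 0.307]]
scene [array([253.6, 180.1]), array([16.4, 49. ]), np.float64(71.6)]
[[0.472, -0.333], [0.361, -0.275], [0.391, -0
[... 176 characters left out ...]
 [0.395, 0.302], [0.404, 0.324], [0.459, 0.31]] [[0.507, 0.299], [0.456, 0.312], [0.465, 0.332], [0.515, 0.319]]
scene [array([444.7, 304.2]), array([10.4, 23.2]), np.float64(53.1)]
[[0.443, 0.258], [0.388, 0.272], [0.397, 0.294], [0.451, 0.28]] [[0.5, 0.272], [0.45, 0.285], [0.458, 0.305], [0.507, 0.292]]
scene [array([435.1, 294.2]), array([10.4, 24. ]), np.float64(53.1)]
[[0.437, 0.228], [0.379, 0.242], [0.388, 0.264], [0.445, 0.25]] [[0.494, 0.245], [0.442, 0.257], [0.45, 0.278], [0.502, 0.265]]
scene [array([425.7, 284.3]), array([10.2, 23.2]), np.float64(53.1)]
[[0.429, 0.198], [0.372, 0.211], [0.381, 0.234], [0.437, 0.22]] [[0.487, 0.218], [0.436, 0.23], [0.444, 0.25], [0.494, 0.238]]
```

View pics/crop.png

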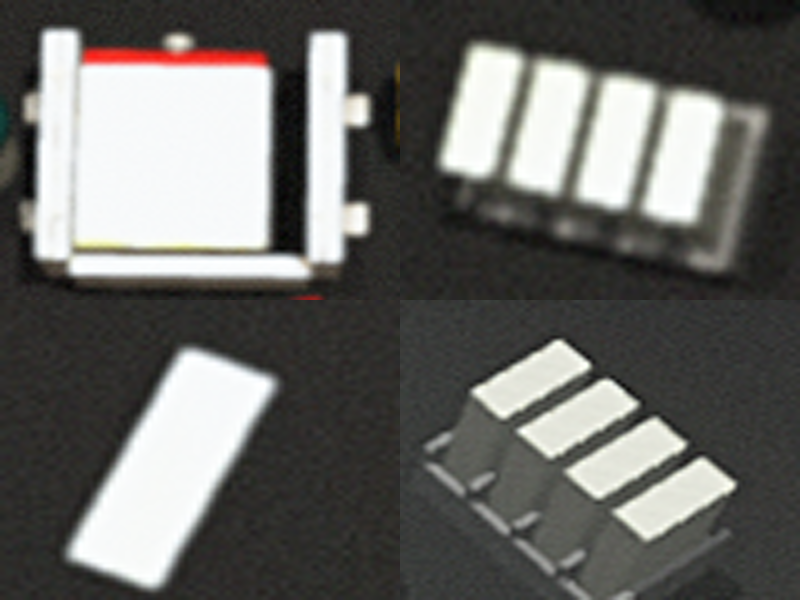

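The crops show the gap right of the box at about 23–28 mm, so one packer is needed. The packer tops are consistent across both views. Next I'll measure the bay edges and find which end of the wedge is its head.

```bash
python3 - <<'E'
from h import *
c=camera("top"); s=camera("scene")
g=cv2.GaussianBlur(cv2.cvtColor(c["image"],cv2.COLOR_RGB2GRAY),(3,3),0).astype(float)
# edges across rows: transitions at threshold 130 between 265..345
for v in range(196,236,8):
    r=g[v]; e=[]
    for u in range(264,346):
        if (r[u]-130)*(r[u+1]-130)<0: e.append(round(u+(130-r[u])/(r[u+1]-r[u]),1))
    print(v,e, [tuple(ray(c,u,v,.08)[:2].round(4)) for u in e])
    # box right edge at z .07 : the transition nearest 321
    u=min(e,key=lambda q:abs(q-321.5)); print('  box edge',ray(c,u,v,.07)[:2].round(4))
# back/front ends of right upright
for u in (271,334): 
    col=g[:,u]; e=[v for v in range(170,262) if (col[v]-130)*(col[v+1]-130)<0]; print(u,e,[tuple(ray(c,u,v,.08)[:2].round(4)) for v in e])
w=cv2.resize(s["image"][160:200,222:287,::-1],None,fx=11,fy=11,interpolation=cv2.INTER_CUBIC)
t=cv2.resize(s["image"][225:345,255:390,::-1],None,fx=4,fy=4,interpolation=cv2.INTER_CUBIC)
cv2.imwrite("pics/wz.png",w)
k=c["image"].astype(int); m=((k[:,:,1]>k[:,:,0]+15)&(k[:,:,1]>40))[180:240,220:275]; ys,xs=np.nonzero(m); print('tumbler',ray(c,xs.mean()+220,ys.mean()+180,.131),len(xs))
E
```

```text
196 [np.float64(268.6), np.float64(320.8), np.float64(328.8), np.float64(337.6)] [(np.float64(0.6233), np.float64(0.1368)), (np.float64(0.6208), np.float64(0.0004)), (np.float64(0.6204), np.float64(-0.0205)), (np.float64(0.6199), np.float64(-0.0435))]
  box edge [6.233e-01 4.000e-04]
204 [np.float64(265.3), np.float64(320.7), np.float64(328.8), np.float64(342.6)] [(np.float64(0.602), np.float64(0.1454)), (np.float64(0.5993), np.float64(0.001)), (np.float64(0.5989), np.float64(-0.0201)), (np.float64(0.5982), np.float64(-0.0561))]
  box edge [0.6017 0.001 ]
212 [np.float64(268.0), np.float64(320.7), np.float64(328.7), np.float64(337.3)] [(np.float64(0.5805), np.float64(0.1384)), (np.float64(0.578), np.float64(0.0013)), (np.float64(0.5776), np.float64(-0.0195)), (np.float64(0.5772), np.float64(-0.0418))]
  box edge [0.5802 0.0014]
220 [np.float64(267.8), np.float64(320.4), np.float64(328.7), np.float64(337.4)] [(np.float64(0.5593), np.float64(0.1389)), (np.float64(0.5567), np.float64(0.0025)), (np.float64(0.5563), np.float64(-0.0191)), (np.float64(0.5559), np.float64(-0.0416))]
  box edge [0.5588 0.0025]
228 [np.float64(267.4), np.float64(320.4), np.float64(328.5), np.float64(337.3)] [(np.float64(0.5381), np.float64(0.14)), (np.float64(0.5356), np.float64(0.0028)), (np.float64(0.5352), np.float64(-0.0181)), (np.float64(0.5348), np.float64(-0.0409))]
  box edge [0.5376 0.0029]
271 [182, 244] [(np.float64(0.661), np.float64(0.1305)), (np.float64(0.496), np.float64(0.1307))]
334 [182, 245] [(np.float64(0.6579), np.float64(-0.0349)), (np.float64(0.4904), np.float64(-0.0314))]
tumbler [0.58390129 0.18769946 0.131     ] 662
```

View pics/wz.png

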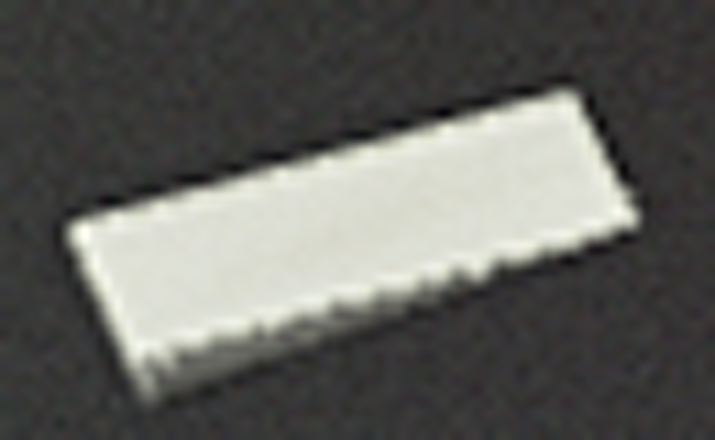

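In the zoom the thick, shaded side is at left-bottom, so the head is at the far end, near (0.494,-0.311). The point is towards the base, near (0.38,-0.25), with heading about 152°. Packer first.

Emit:
step_arm --steps '[{"travel": [0,0,0],"roll": -10,"jaw": 0},{"travel": [0,0,0],"roll": -10,"jaw": 0},{"travel": [0,0,0],"roll": -10,"jaw": 0},{"travel": [0,0,0],"roll": -10,"jaw": 0},{"travel": [0,0,0],"roll": -10,"jaw": 0},{"travel": [0,0,0],"roll": -10,"jaw": 0},{"travel": [45,21,0],"roll": 0,"jaw": 0},{"travel": [45,21,0],"roll": 0,"jaw": 0},{"travel": [45,21,0],"roll": 0,"jaw": 0},{"travel": [45,21,0],"roll": 0,"jaw": 0}]' --squeeze 60

```text
time: 1.55
position: [0.2735, -0.3467, 0.2314]
tcp_rot: [0.785, 0.619, -0.0, 0.0]
ft_force: [0.4, -0.9, -0.3]
grip_width: 0.0857
grip_force: 0.0
```

```bash
cat >> h.py <<'E'
def to(x=None,y=None,z=None,psi=None):
    o=get_obs(); q=o["tcp_rot"]; p=np.array(o["position"])
    from scipy.spatial.transform import Rotation as R
    m=R.from_quat(q).as_matrix(); h=np.degrees(np.arctan2(m[1,0],m[0,0]))
    print("t",round(o["time"],2),"p",p.round(4),"psi",round(h,2),"q6",round(o["joints"][5],2),"F",np.round(o["ft_force"],1),"w",round(o["grip_width"],4),"g",round(o["grip_force"],1))
    if x is None: return
    r=0 if psi is None else (h-psi+180)%360-180
    a=np.radians(h-r); d=np.array([x,y,z])-p
    print("roll",round(r,2),"then travel mm",(1000*np.array([d[0]*np.cos(a)+d[1]*np.sin(a),d[0]*np.sin(a)-d[1]*np.cos(a),-d[2]])).round(1))
E
python3 -c "
from h import *
to(.43,-.15,.231,76.5);to(.465,.2325,.231,76.5)"
```

```text
t 1.55 p [ 0.2735 -0.3467  0.2314] psi 76.47 q6 -0.84 F [ 0.4 -0.9 -0.3] w 0.0857 g 0.0
roll -0.03 then travel mm [227.8 106.2   0.4]
t 1.55 p [ 0.2735 -0.3467  0.2314] psi 76.47 q6 -0.84 F [ 0.4 -0.9 -0.3] w 0.0857 g 0.0
roll -0.03 then travel mm [6.079e+02 5.100e+01 4.000e-01]
```

Emit:
step_arm --steps '[{"travel": [46,21,0],"roll": 0,"jaw": 0},{"travel": [46,21,0],"roll": 0,"jaw": 0},{"travel": [46,21,0],"roll": 0,"jaw": 0},{"travel": [46,21,0],"roll": 0,"jaw": 0},{"travel": [46,21,0],"roll": 0,"jaw": 0},{"travel": [47,-7,0],"roll": 0,"jaw": 0},{"travel": [47,-7,0],"roll": 0,"jaw": 0},{"travel": [47,-7,0],"roll": 0,"jaw": 0},{"travel": [47,-7,0],"roll": 0,"jaw": 0},{"travel": [47,-7,0],"roll": 0,"jaw": 0}]'

```text
time: 2.8
position: [0.4494, 0.0893, 0.2314]
tcp_rot: [0.785, 0.619, 0.0, 0.0]
ft_force: [0.4, 0.1, -0.2]
grip_width: 0.0855
grip_force: 0.0
```

```bash
python3 -c "
from h import *
to(.465,.2325,.231,76.5)"
```

```text
t 2.8 p [0.4494 0.0893 0.2314] psi 76.49 q6 0.26 F [ 0.4  0.1 -0.2] w 0.0855 g 0.0
roll -0.01 then travel mm [142.9 -18.3   0.4]
```

Emit:
step_arm --steps '[{"travel": [48,-6,0],"roll": 0,"jaw": 0},{"travel": [48,-6,0],"roll": 0,"jaw": 0},{"travel": [47,-6,0],"roll": 0,"jaw": 0},{"travel": [0,0,40],"roll": 0,"jaw": 0},{"travel": [0,0,40],"roll": 0,"jaw": 0},{"travel": [0,0,0],"roll": 0,"jaw": 0}]'

```text
time: 3.55
position: [0.4635, 0.2305, 0.1489]
tcp_rot: [0.785, 0.619, -0.003, -0.001]
ft_force: [-0.1, -0.2, 0.5]
grip_width: 0.0854
grip_force: 0.0
```

```bash
python3 - <<'E'
from h import *
to(.465,.2325,.087,76.5)
c=cam("scene"); t=cam("top")
a=cv2.resize(c["image"][225:345,380:540,::-1],(400,300),interpolation=cv2.INTER_CUBIC)
b=cv2.resize(t["image"][210:300,180:300,::-1],(400,300),interpolation=cv2.INTER_CUBIC)
cv2.imwrite("pics/p1.png",np.hstack([a,b]))
E
```

```text
t 3.55 p [0.4635 0.2305 0.1489] psi 76.5 q6 0.55 F [-0.1 -0.2  0.5] w 0.0854 g 0.0
roll 0.0 then travel mm [ 2.3  1.  61.9]
```

View pics/p1.png

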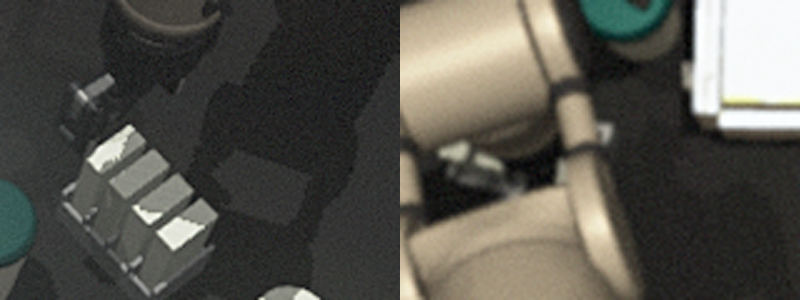

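```bash
python3 - <<'E'
from h import *
c=camera("scene"); f=lambda p:tuple(((np.array(proj(c,p))-[380,225])*2.5).round(0))
for s in(-1,1):
  for z in (.162,.2,.3): print(s,z,f([.4635+s*.041,.2305-s*.0097,z]))
print([f([.465+.0243*a+.0023*b,.2325-.0058*a+.0097*b,.114]) for a,b in((-1,-1),(-1,1),(1,1),(1,-1))])
E
```

```text
-1 0.162 (np.float64(160.0), np.float64(88.0))
-1 0.2 (np.float64(169.0), np.float64(64.0))
-1 0.3 (np.float64(196.0), np.float64(-6.0))
1 0.162 (np.float64(83.0), np.float64(146.0))
1 0.2 (np.float64(90.0), np.float64(123.0))
1 0.3 (np.float64(111.0), np.float64(56.0))
[(np.float64(127.0), np.float64(122.0)), (np.float64(144.0), np.float64(139.0)), (np.float64(99.0), np.float64(172.0)), (np.float64(82.0), np.float64(155.0))]
```

The picture shows the first packer's top at about (115,148), within 3 mm of my projection, and the +x finger beside it. I'll descend and grip.

Emit:
step_arm --steps '[{"travel": [3.5,1,30],"roll": 0,"jaw": 0},{"travel": [0,0,32],"roll": 0,"jaw": 0},{"travel": [0,0,0],"roll": 0,"jaw": 255},{"travel": [0,0,0],"roll": 0,"jaw": 255},{"travel": [0,0,0],"roll": 0,"jaw": 255},{"travel": [0,0,0],"roll": 0,"jaw": 255},{"travel": [0,0,0],"roll": 0,"jaw": 255},{"travel": [0,0,0],"roll": 0,"jaw": 255}]'

```text
time: 4.7
position: [0.4683, 0.2346, 0.0916]
tcp_rot: [0.785, 0.619, 0.002, 0.001]
ft_force: [-1.6, -0.6, 6.3]
grip_width: 0.049
grip_force: 62.5
```

```bash
python3 -c "
from h import *
to(.465,.2325,.24,88.2)"
```

```text
t 4.7 p [0.4683 0.2346 0.0916] psi 76.49 q6 0.55 F [-1.6 -0.6  6.3] w 0.049 g 62.5
roll -11.71 then travel mm [  -2.2   -3.2 -148.4]
```

Emit:
step_arm --steps '[{"travel": [0,0,-30],"roll": 0,"jaw": 255},{"travel": [0,0,-50],"roll": 0,"jaw": 255},{"travel": [0,0,-50],"roll": 0,"jaw": 255},{"travel": [0,0,-20],"roll": -6,"jaw": 255},{"travel": [0,0,0],"roll": -5.7,"jaw": 255}]'

```text
time: 5.32
position: [0.4681, 0.2344, 0.2425]
tcp_rot: [0.717, 0.697, 0.003, 0.001]
ft_force: [-0.0, -0.4, -3.4]
grip_width: 0.0484
grip_force: 63.9
```

```bash
python3 -c "
from h import *
to(.576,-.009,.24,88.2)"
```

```text
t 5.33 p [0.4681 0.2344 0.2425] psi 88.38 q6 0.35 F [-0.  -0.4 -3.4] w 0.0484 g 63.9
roll 0.18 then travel mm [-239.9  115.5    2.5]
```

Emit:
step_arm --steps '[{"travel": [-40,19,0],"roll": 0,"jaw": 255},{"travel": [-40,19,0],"roll": 0,"jaw": 255},{"travel": [-40,19,0],"roll": 0,"jaw": 255},{"travel": [-40,19,0],"roll": 0,"jaw": 255},{"travel": [-40,19,0],"roll": 0,"jaw": 255},{"travel": [-40,20,0],"roll": 0,"jaw": 255},{"travel": [0,0,30],"roll": 0,"jaw": 255},{"travel": [0,0,25],"roll": 0,"jaw": 255},{"travel": [0,0,0],"roll": 0,"jaw": 255}]'

```text
time: 6.45
position: [0.5734, -0.0094, 0.1832]
tcp_rot: [0.718, 0.696, -0.001, -0.001]
ft_force: [-0.7, 0.8, -1.9]
grip_width: 0.0489
grip_force: 63.6
```

```bash
python3 - <<'E'
from h import *
to(.576,-.009,.0876,88.2)
c=cam("scene")
o=get_obs()["position"]; z0=o[2]-.0876
cr=c["image"][215:345,250:423,::-1]
a=cv2.resize(cr,(800,600),interpolation=cv2.INTER_CUBIC); k=800/173
# predicted packer bottom corners, top corners, and gap edges on desk/upright top
Y=np.radians(-1.8); ex=np.array([np.cos(Y),np.sin(Y),0]); ey=np.array([-np.sin(Y),np.cos(Y),0])
def dot(p,col): 
    u=(np.array(proj(c,p))-[250,215])*k; cv2.circle(a,tuple(int(x) for x in u),3,col,-1)
for i in(-1,1):
  for j in(-1,1):
    for z in(z0,z0+.11): dot([*(o[:2]),0]+ex*.025*i+ey*.01*j+np.array([0,0,z]),(0,0,255))
ru=np.array([.576,-.0219,.08])
for i in(-1,1): dot(ru+ex*.08*i,(255,0,0)); dot(ru+ex*.08*i+ey*.14,(255,0,0))
cv2.imwrite("pics/p2.png",a)
E
```

```text
t 6.45 p [ 0.5734 -0.0094  0.1832] psi 88.17 q6 -0.12 F [-0.7  0.8 -1.9] w 0.0489 g 63.6
roll -0.03 then travel mm [ 0.5  2.6 95.6]
```

View pics/p2.png

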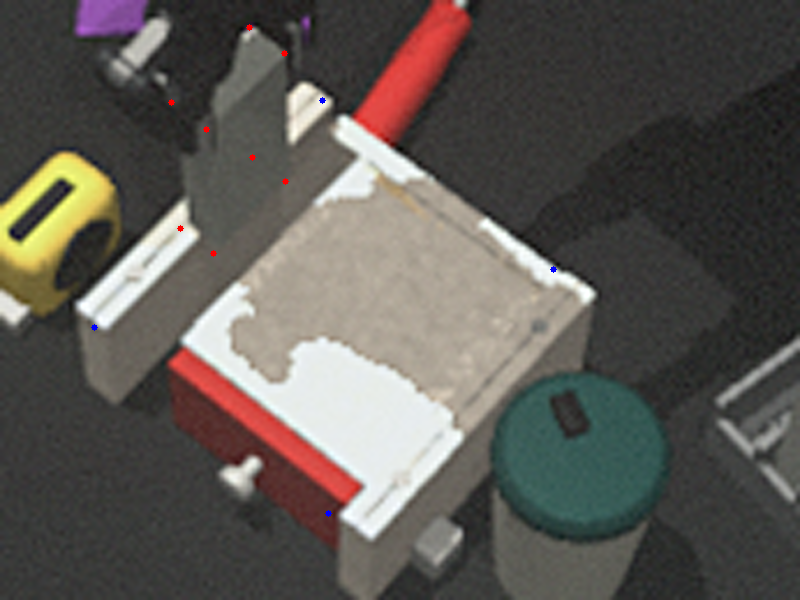

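The packer hangs over the gap, with its top right corner at (285,50) as predicted. The bay's right inner edge appears about 4 mm further to +y than I estimated. One contrast-stretched zoom should show the relative position.

```bash
python3 - <<'E'
from h import *
c=cam("scene")
cr=c["image"][215:295,262:342,::-1]
a=cv2.resize(cr,(600,600),interpolation=cv2.INTER_CUBIC).astype(float)
a=np.clip(255*(a/255)**.55*1.1,0,255).astype(np.uint8)
cv2.imwrite("pics/p3.png",a)
E
```

```text
(no output)
```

View pics/p3.png

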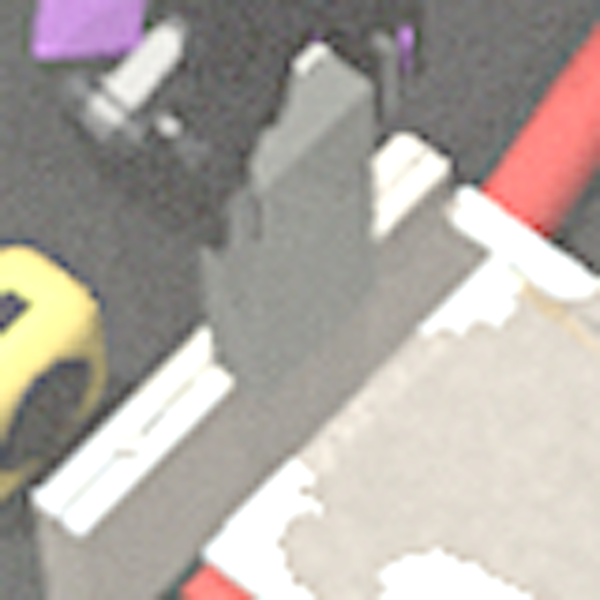

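The zoom shows the packer's +y bottom edge at about u+v=655, the upright's inner edge at about 612 and the box edge at about 755. So the packer must go about 5 mm further to +y to be centred in the 25.5 mm gap.

Emit:
step_arm --steps '[{"travel": [5,2,0],"roll": 0,"jaw": 255},{"travel": [0,0,10],"roll": 0,"jaw": 255},{"travel": [0,0,10],"roll": 0,"jaw": 255},{"travel": [0,0,10],"roll": 0,"jaw": 255},{"travel": [0,0,8],"roll": 0,"jaw": 255},{"travel": [0,0,0],"roll": 0,"jaw": 255}]'

```text
time: 7.3
position: [0.5762, -0.0044, 0.1453]
tcp_rot: [0.718, 0.696, -0.001, -0.001]
ft_force: [-0.3, 0.1, -2.9]
grip_width: 0.0489
grip_force: 63.8
```

```bash
python3 - <<'E'
from h import *
to(.576,-.0045,.0876,88.2)
E
```

```text
t 7.3 p [ 0.5762 -0.0044  0.1453] psi 88.19 q6 -0.11 F [-0.3  0.1 -2.9] w 0.0489 g 63.8
roll -0.01 then travel mm [-0.1 -0.2 57.7]
```

Emit:
step_arm --steps '[{"travel": [0,0,15],"roll": 0,"jaw": 255},{"travel": [0,0,15],"roll": 0,"jaw": 255},{"travel": [0,0,15],"roll": 0,"jaw": 255},{"travel": [0,0,9],"roll": 0,"jaw": 255},{"travel": [0,0,1],"roll": 0,"jaw": 255},{"travel": [0,0,0],"roll": 0,"jaw": 255}]'

```text
time: 8.05
position: [0.577, -0.0045, 0.0915]
tcp_rot: [0.718, 0.696, 0.0, 0.0]
ft_force: [0.4, 1.3, -2.8]
grip_width: 0.049
grip_force: 63.8
```

```bash
python3 - <<'E'
from h import *
to(.576,-.0045,.0876,88.2)
E
```

```text
t 8.05 p [ 0.577  -0.0045  0.0915] psi 88.19 q6 -0.11 F [ 0.4  1.3 -2.8] w 0.049 g 63.8
roll -0.01 then travel mm [-0.1 -1.   3.9]
```

Emit:
step_arm --steps '[{"travel": [1,0,1],"roll": 0,"jaw": 255},{"travel": [1,0,1],"roll": 0,"jaw": 255},{"travel": [1,0,0],"roll": 0,"jaw": 255},{"travel": [1,0,0],"roll": 0,"jaw": 255},{"travel": [0,0,0],"roll": 0,"jaw": 255}]'

```text
time: 8.68
position: [0.5768, -0.0008, 0.0894]
tcp_rot: [0.718, 0.696, -0.0, 0.0]
ft_force: [-0.9, -3.9, -2.3]
grip_width: 0.0485
grip_force: 63.9
```

Emit:
step_arm --steps '[{"travel": [0.7,0,0],"roll": 0,"jaw": 255},{"travel": [0.7,0,0],"roll": 0,"jaw": 255}]'

```text
time: 8.93
position: [0.5771, 0.0005, 0.0895]
tcp_rot: [0.718, 0.696, -0.0, 0.001]
ft_force: [-0.7, -6.6, -2.2]
grip_width: 0.0485
grip_force: 64.0
```

Emit:
step_arm --steps '[{"travel": [0.7,0,0],"roll": 0,"jaw": 255},{"travel": [0,0,0],"roll": 0,"jaw": 255}]'

```text
time: 9.18
position: [0.5773, 0.0007, 0.0895]
tcp_rot: [0.718, 0.696, -0.0, 0.001]
ft_force: [-0.3, -8.6, -1.9]
grip_width: 0.0484
grip_force: 63.9
```

Emit:
step_arm --steps '[{"travel": [-0.5,0,1.5],"roll": 0,"jaw": 255},{"travel": [0,0,1],"roll": 0,"jaw": 255},{"travel": [0,0,0],"roll": 0,"jaw": 255}]'

```text
time: 9.55
position: [0.5774, 0.0005, 0.0877]
tcp_rot: [0.718, 0.696, 0.0, 0.001]
ft_force: [-1.7, -5.6, 4.3]
grip_width: 0.0485
grip_force: 64.6
```

Emit:
step_arm --steps '[{"travel": [0,0,0],"roll": 0,"jaw": 60},{"travel": [0,0,0],"roll": 0,"jaw": 0},{"travel": [0,0,0],"roll": 0,"jaw": 0},{"travel": [0,0,0],"roll": 0,"jaw": 0},{"travel": [0,0,-30],"roll": 0,"jaw": 0},{"travel": [0,0,-50],"roll": 0,"jaw": 0},{"travel": [0,0,-50],"roll": 0,"jaw": 0},{"travel": [0,0,0],"roll": 0,"jaw": 0}]'

```text
time: 10.55
position: [0.579, 0.0011, 0.2213]
tcp_rot: [0.718, 0.696, 0.003, 0.004]
ft_force: [-0.5, -0.5, -1.0]
grip_width: 0.0852
grip_force: 0.0
```

```bash
python3 - <<'E'
from h import *
to(.484,-.306,.1,-27.5)
E
```

```text
t 10.55 p [0.579  0.0011 0.2213] psi 88.2 q6 -0.1 F [-0.5 -0.5 -1. ] w 0.0852 g 0.0
roll 115.7 then travel mm [ 57.5 316.3 121.3]
```

Emit:
step_arm --steps '[{"travel": [0,0,0],"roll": 10.5,"jaw": 0},{"travel": [0,0,0],"roll": 10.5,"jaw": 0},{"travel": [0,0,0],"roll": 10.5,"jaw": 0},{"travel": [0,0,0],"roll": 10.5,"jaw": 0},{"travel": [0,0,0],"roll": 10.5,"jaw": 0},{"travel": [0,0,0],"roll": 10.5,"jaw": 0},{"travel": [0,0,0],"roll": 10.5,"jaw": 0},{"travel": [0,0,0],"roll": 10.5,"jaw": 0},{"travel": [0,0,0],"roll": 10.5,"jaw": 0},{"travel": [0,0,0],"roll": 10.5,"jaw": 0}]'

```text
time: 11.8
position: [0.5763, 0.0013, 0.2155]
tcp_rot: [0.989, -0.149, -0.001, -0.0]
ft_force: [0.3, -0.7, -0.0]
grip_width: 0.086
grip_force: 0.0
```

Emit:
step_arm --steps '[{"travel": [0,0,0],"roll": 9.7,"jaw": 0},{"travel": [0,0,0],"roll": 0,"jaw": 0}]'

```text
time: 12.05
position: [0.5764, 0.0013, 0.2157]
tcp_rot: [0.974, -0.229, -0.001, 0.0]
ft_force: [-0.0, -0.1, -0.6]
grip_width: 0.0852
grip_force: 0.0
```

```bash
python3 - <<'E'
from h import *
to(.481,-.2995,.1,-26.5)
E
```

```text
t 12.05 p [0.5764 0.0013 0.2157] psi -26.42 q6 1.9 F [-0.  -0.1 -0.6] w 0.0852 g 0.0
roll 0.08 then travel mm [ 48.8 311.8 115.7]
```

Emit:
step_arm --steps '[{"travel": [7,44.5,0],"roll": 0,"jaw": 0},{"travel": [7,44.5,0],"roll": 0,"jaw": 0},{"travel": [7,44.5,0],"roll": 0,"jaw": 0},{"travel": [7,44.5,0],"roll": 0,"jaw": 0},{"travel": [7,44.5,10],"roll": 0,"jaw": 0},{"travel": [7,44.5,30],"roll": 0,"jaw": 0},{"travel": [7,44.8,40],"roll": 0,"jaw": 0},{"travel": [0,0,35],"roll": 0,"jaw": 0},{"travel": [0,0,20],"roll": 0,"jaw": 0},{"travel": [0,0,0],"roll": 0,"jaw": 0}]'

```text
time: 13.3
position: [0.4804, -0.2989, 0.0798]
tcp_rot: [0.974, -0.228, -0.002, -0.001]
ft_force: [0.5, 0.2, 0.9]
grip_width: 0.0855
grip_force: 0.0
```

```bash
python3 - <<'E'
from h import *
to(.481,-.2995,.02,-26.5)
c=cam("scene"); t=cam("top")
a=cv2.resize(c["image"][130:230,190:323,::-1],(532,400),interpolation=cv2.INTER_CUBIC)
p=np.array(proj(c,get_obs()["position"]*[1,1,0]+[0,0,.01])); q=((p-[190,130])*4).astype(int); cv2.circle(a,tuple(q),3,(0,0,255),-1)
b=cv2.resize(c["image"][215:295,262:315,::-1],(265,400),interpolation=cv2.INTER_CUBIC)
cv2.imwrite("pics/w1.png",np.hstack([a,b]))
E
```

```text
t 13.3 p [ 0.4804 -0.2989  0.0798] psi -26.36 q6 1.34 F [0.5 0.2 0.9] w 0.0855 g 0.0
roll 0.14 then travel mm [ 0.8  0.2 59.8]
```

View pics/w1.png

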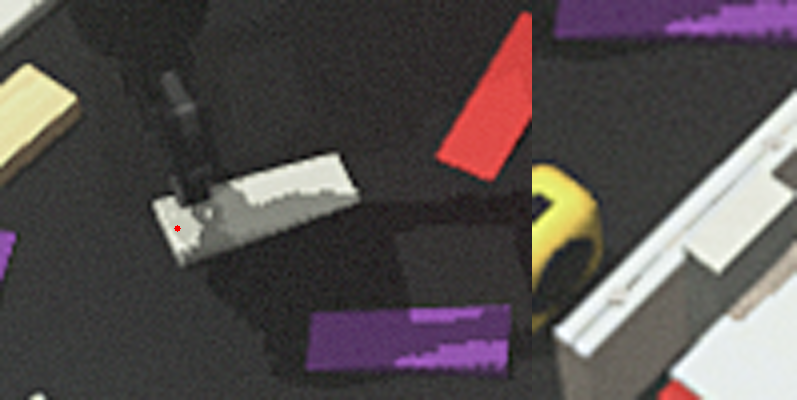

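The left crop shows the gripper over the head end, with the TCP mark at (177,228), about 6 mm in from the head. The right crop shows the packer standing in the gap. I'll shift 2.5 mm towards the point, descend and grip lightly so the wedge can swing.

Emit:
step_arm --steps '[{"travel": [-2,0,30],"roll": 0,"jaw": 0},{"travel": [0,0,30],"roll": 0,"jaw": 0},{"travel": [0,0,18],"roll": 0,"jaw": 0},{"travel": [0,0,0],"roll": 0,"jaw": 0}]' --squeeze 20

```text
time: 13.9
position: [0.4798, -0.2986, 0.0038]
tcp_rot: [0.974, -0.229, -0.0, -0.0]
ft_force: [-0.7, 0.6, 0.1]
grip_width: 0.0857
grip_force: 0.0
```

Emit:
step_arm --steps '[{"travel": [0,0,0],"roll": 0,"jaw": 255},{"travel": [0,0,0],"roll": 0,"jaw": 255},{"travel": [0,0,0],"roll": 0,"jaw": 255},{"travel": [0,0,0],"roll": 0,"jaw": 255},{"travel": [0,0,0],"roll": 0,"jaw": 255},{"travel": [0,0,0],"roll": 0,"jaw": 255}]' --squeeze 20

```text
time: 14.65
position: [0.4803, -0.2993, 0.0049]
tcp_rot: [0.973, -0.229, 0.001, 0.0]
ft_force: [-0.8, 0.6, 6.0]
grip_width: 0.0397
grip_force: 20.9
```

Emit:
step_arm --steps '[{"travel": [0,0,-20],"roll": 0,"jaw": 255},{"travel": [0,0,-40],"roll": 0,"jaw": 255},{"travel": [0,0,-50],"roll": 0,"jaw": 255},{"travel": [0,0,-50],"roll": 0,"jaw": 255},{"travel": [0,0,-50],"roll": 0,"jaw": 255},{"travel": [0,0,0],"roll": 0,"jaw": 255},{"travel": [0,0,0],"roll": 0,"jaw": 255}]'

```text
time: 15.52
position: [0.4792, -0.2984, 0.213]
tcp_rot: [0.973, -0.229, -0.001, -0.0]
ft_force: [-0.4, 0.1, -2.2]
grip_width: 0.0398
grip_force: 20.8
```

```bash
python3 - <<'E'
from h import *
to()
c=cam("scene")
a=cv2.resize(c["image"][70:230,170:383,::-1],(798,600),interpolation=cv2.INTER_CUBIC)
a=np.clip(255*(a/255.)**.6,0,255).astype(np.uint8)
cv2.imwrite("pics/w2.png",a)
E
```

```text
t 15.53 p [ 0.4792 -0.2984  0.213 ] psi -26.51 q6 1.34 F [-0.4  0.1 -2.2] w 0.0398 g 20.8
```

View pics/w2.png

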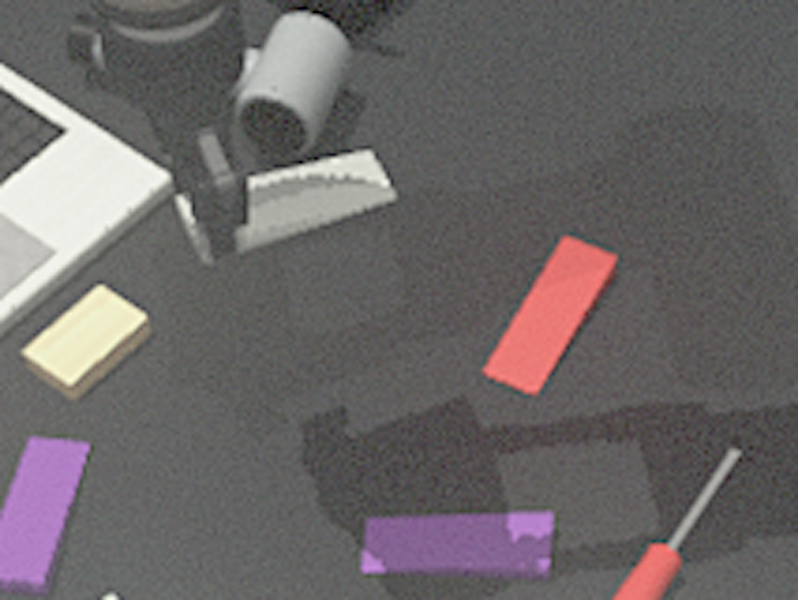

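The wedge is held near-horizontal, with its point at about (385,175), because 20 N is too stiff for it to pivot. I'll lower it close to the desk and ease the jaw position until it swings.

Emit:
step_arm --steps '[{"travel": [0,0,50],"roll": 0,"jaw": 255},{"travel": [0,0,50],"roll": 0,"jaw": 255},{"travel": [0,0,50],"roll": 0,"jaw": 165},{"travel": [0,0,0],"roll": 0,"jaw": 165},{"travel": [0,0,0],"roll": 0,"jaw": 165}]' --squeeze 20

```text
time: 16.2
position: [0.4802, -0.2992, 0.0646]
tcp_rot: [0.973, -0.229, 0.0, 0.0]
ft_force: [0.1, -0.1, -1.7]
grip_width: 0.0392
grip_force: 21.4
```

Emit:
step_arm --steps '[{"travel": [0,0,0],"roll": 0,"jaw": 150},{"travel": [0,0,0],"roll": 0,"jaw": 150}]'

```text
time: 16.45
position: [0.4804, -0.2994, 0.0655]
tcp_rot: [0.973, -0.229, 0.001, 0.001]
ft_force: [0.4, 0.3, -1.8]
grip_width: 0.0394
grip_force: 21.4
```

Emit:
step_arm --steps '[{"travel": [0,0,0],"roll": 0,"jaw": 144},{"travel": [0,0,0],"roll": 0,"jaw": 144}]'

```text
time: 16.7
position: [0.4798, -0.2989, 0.0642]
tcp_rot: [0.973, -0.229, 0.0, 0.0]
ft_force: [0.2, 0.5, -1.9]
grip_width: 0.0396
grip_force: 21.4
```

Emit:
step_arm --steps '[{"travel": [0,0,0],"roll": 0,"jaw": 141},{"travel": [0,0,0],"roll": 0,"jaw": 141}]'

```text
time: 16.95
position: [0.4797, -0.2988, 0.0638]
tcp_rot: [0.973, -0.229, -0.0, 0.0]
ft_force: [0.2, -0.6, -1.8]
grip_width: 0.0392
grip_force: 21.4
```

Emit:
step_arm --steps '[{"travel": [0,0,0],"roll": 0,"jaw": 138},{"travel": [0,0,0],"roll": 0,"jaw": 138}]'

```text
time: 17.2
position: [0.4797, -0.2988, 0.0637]
tcp_rot: [0.973, -0.229, -0.0, 0.0]
ft_force: [-0.5, 0.4, -1.2]
grip_width: 0.0392
grip_force: 21.4
```

Emit:
step_arm --steps '[{"travel": [0,0,0],"roll": 0,"jaw": 136},{"travel": [0,0,0],"roll": 0,"jaw": 136}]'

```text
time: 17.45
position: [0.4797, -0.2988, 0.0638]
tcp_rot: [0.973, -0.229, -0.0, 0.0]
ft_force: [0.6, -0.2, -1.0]
grip_width: 0.04
grip_force: 4.2
```

```bash
cat >> h.py <<'E'
def wed(lo=95):
    c=camera("scene"); p=np.array(get_obs()["position"])
    a=np.radians(153.5)
    for t in (0,15,30,45,60,90):
        r=np.radians(t); print(t,np.round(proj(c,p+.105*np.array([np.cos(r)*np.cos(a),np.cos(r)*np.sin(a),-np.sin(r)])+[0,0,.012]),0),end=' ')
    u0,v0=[int(x) for x in proj(c,p)]
    im=c["image"][v0-45:v0+60,u0-45:u0+75]; m=((im.min(2)>lo)&(im.max(2).astype(int)-im.min(2)<35)).astype(np.uint8)
    k,_=cv2.findContours(m,cv2.RETR_EXTERNAL,cv2.CHAIN_APPROX_NONE); print('\ntcp px',u0,v0)
    for q in k:
        if cv2.contourArea(q)>25: print(cv2.boxPoints(cv2.minAreaRect(q+np.array([[u0-45,v0-45]]))).round(0).tolist())
E
python3 -c "
from h import *
to();wed(80)"
```

```text
t 17.45 p [ 0.4797 -0.2988  0.0638] psi -26.51 q6 1.34 F [ 0.6 -0.2 -1. ] w 0.04 g 4.2
0 [273. 156.] 15 [272. 163.] 30 [269. 171.] 45 [263. 179.] 60 [256. 186.] 90 [237. 196.] 
tcp px 232 173
[[240.0, 165.0], [273.0, 164.0], [273.0, 179.0], [241.0, 180.0]]
[[224.0, 166.0], [227.0, 165.0], [233.0, 179.0], [230.0, 181.0]]
[[187.0, 128.0], [205.0, 128.0], [205.0, 143.0], [187.0, 143.0]]
```

The wedge is pivoting; its point end is now about 30° down. I'll raise gently with this light grip.

Emit:
step_arm --steps '[{"travel": [0,0,-10],"roll": 0,"jaw": 136},{"travel": [0,0,-12],"roll": 0,"jaw": 136},{"travel": [0,0,-12],"roll": 0,"jaw": 136},{"travel": [0,0,-12],"roll": 0,"jaw": 136},{"travel": [0,0,-12],"roll": 0,"jaw": 136},{"travel": [0,0,0],"roll": 0,"jaw": 136}]'

```text
time: 18.25
position: [0.4803, -0.2993, 0.1231]
tcp_rot: [0.973, -0.229, 0.001, 0.001]
ft_force: [-0.2, -0.3, -1.7]
grip_width: 0.0399
grip_force: 3.7
```

```bash
python3 -c "
from h import *
to();wed(80)"
```

```text
t 18.25 p [ 0.4803 -0.2993  0.1231] psi -26.51 q6 1.34 F [-0.2 -0.3 -1.7] w 0.0399 g 3.7
0 [271. 140.] 15 [271. 148.] 30 [267. 156.] 45 [262. 164.] 60 [254. 171.] 90 [234. 182.] 
tcp px 229 157
[[238.0, 169.0], [242.0, 165.0], [256.0, 178.0], [252.0, 182.0]]
[[228.0, 138.0], [231.0, 136.0], [236.0, 147.0], [233.0, 148.0]]
[[184.0, 112.0], [207.0, 112.0], [207.0, 144.0], [184.0, 144.0]]
```

Emit:
step_arm --steps '[{"travel": [0,0,-10],"roll": 0,"jaw": 135.5},{"travel": [0,0,0],"roll": 0,"jaw": 135.5},{"travel": [0,0,0],"roll": 0,"jaw": 135.5}]'

```text
time: 18.68
position: [0.4798, -0.2988, 0.1318]
tcp_rot: [0.973, -0.229, 0.0, 0.0]
ft_force: [-0.2, -0.7, -0.5]
grip_width: 0.0402
grip_force: 0.0
```

```bash
python3 -c "
from h import *
to();wed(70)"
```

```text
t 18.68 p [ 0.4798 -0.2988  0.1318] psi -26.51 q6 1.34 F [-0.2 -0.7 -0.5] w 0.0402 g 0.0
0 [271. 137.] 15 [271. 145.] 30 [267. 154.] 45 [261. 162.] 60 [254. 169.] 90 [234. 180.] 
tcp px 229 154
[[197.0, 190.0], [245.0, 174.0], [251.0, 192.0], [203.0, 208.0]]
[[227.0, 134.0], [231.0, 132.0], [236.0, 145.0], [232.0, 146.0]]
[[184.0, 109.0], [208.0, 109.0], [208.0, 146.0], [184.0, 146.0]]
```

It dropped back onto the desk. I'll open, rise clear and measure where it lies.

Emit:
step_arm --steps '[{"travel": [0,0,-20],"roll": 0,"jaw": 60},{"travel": [30,0,-50],"roll": 0,"jaw": 0},{"travel": [50,0,-30],"roll": 0,"jaw": 0},{"travel": [50,0,0],"roll": 0,"jaw": 0},{"travel": [0,0,0],"roll": 0,"jaw": 0},{"travel": [0,0,0],"roll": 0,"jaw": 0}]'

```text
time: 19.48
position: [0.5955, -0.3565, 0.2306]
tcp_rot: [0.973, -0.229, -0.001, -0.0]
ft_force: [-0.5, 0.8, -0.8]
grip_width: 0.0855
grip_force: 0.0
```

```bash
python3 - <<'E'
from h import *
to()
for n,lo,z in(("scene",110,0),("scene",70,0),("top",110,0)):
    c=cam(n,n+"_d"); p=[int(x) for x in proj(c,[.45,-.3,0])]
    im=c["image"][p[1]-50:p[1]+50,p[0]-50:p[0]+50]; m=((im.min(2)>lo)&(im.max(2).astype(int)-im.min(2)<40)).astype(np.uint8)
    k,_=cv2.findContours(m,cv2.RETR_EXTERNAL,cv2.CHAIN_APPROX_NONE)
    for q in k:
        if cv2.contourArea(q)>40:
            r=cv2.minAreaRect(q+np.array([[p[0]-50,p[1]-50]])); b=cv2.boxPoints(r); print(n,lo,cv2.contourArea(q),b.round(1).tolist(),np.array([ray(c,*x,z)[:2] for x in b]).round(4).tolist())
c=cv2.imread("pics/scene_d.png"); a=cv2.resize(c[165:225,180:260],(800,600),interpolation=cv2.INTER_CUBIC); cv2.imwrite("pics/d.png",np.clip(255*(a/255.)**.7,0,255).astype(np.uint8))
E
```

```text
t 19.48 p [ 0.5955 -0.3565  0.2306] psi -26.51 q6 1.38 F [-0.5  0.8 -0.8] w 0.0855 g 0.0
scene 110 645.5 [[198.60000610351562, 190.5], [246.8000030517578, 177.3000030517578], [250.6999969482422, 191.6999969482422], [202.5, 204.89999389648438]] [[0.5407, -0.3673], [0.4353, -0.3021], [0.4622, -0.2645], [0.5656, -0.3294]]
scene 70 749.0 [[197.5, 190.5], [245.5, 174.0], [251.39999389648438, 191.10000610351562], [203.3000030517578, 207.60000610351562]] [[0.5425, -0.3694], [0.4296, -0.3117], [0.4597, -0.2646], [0.5702, -0.3222]]
top 110 41.5 [[430.3999938964844, 297.0], [433.6000061035156, 291.8999938964844], [455.8999938964844, 306.0], [452.70001220703125, 311.1000061035156]] [[0.3582, -0.2871], [0.3715, -0.2963], [0.3329, -0.3538], [0.3197, -0.3445]]
top 110 373.0 [[376.8999938964844, 292.70001220703125], [383.79998779296875, 282.8999938964844], [423.20001220703125, 310.70001220703125], [416.29998779296875, 320.5]] [[0.3722, -0.1447], [0.3982, -0.1642], [0.3222, -0.2663], [0.2967, -0.2467]]
top 110 84.0 [[385.20001220703125, 270.3999938964844], [389.6000061035156, 257.20001220703125], [416.0, 266.0], [411.6000061035156, 279.20001220703125]] [[0.4317, -0.1691], [0.4674, -0.1823], [0.4421, -0.2525], [0.4067, -0.2391]]
top 110 97.0 [[447.79998779296875, 283.6000061035156], [479.0, 234.10000610351562], [484.1000061035156, 237.3000030517578], [452.8999938964844, 286.79998779296875]] [[0.393, -0.3356], [0.5263, -0.4277], [0.5172, -0.4411], [0.3842, -0.3488]]
top 110 136.5 [[411.29998779296875, 256.8999938964844], [435.79998779296875, 218.3000030517578], [442.3999938964844, 222.39999389648438], [417.8999938964844, 261.1000061035156]] [[0.467, -0.241], [0.5725, -0.3127], [0.5605, -0.3301], [0.4553, -0.2583]]
```

View pics/d.png

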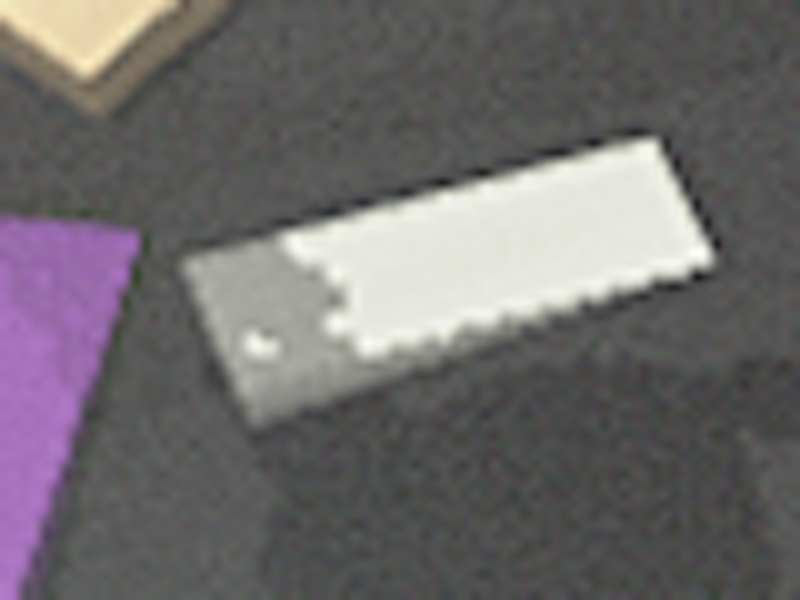

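The last view shows the wedge flat and the same way up: point at (245–251,179–191), head at (198–206,191–207) full-image pixels.

```bash
python3 - <<'E'
from h import *
c=camera("scene")
a=ray(c,245.5,178.7,.002);b=ray(c,251.5,191.2,.002);h1=ray(c,198.2,191.5,.018);h2=ray(c,206,207.5,0)
print(a[:2],b[:2],h1[:2],h2[:2]); P=(a+b)/2;H=(h1+h2)/2
d=(H-P)[:2]; print(P[:2],H[:2],np.hypot(*d),np.degrees(np.arctan2(d[1],d[0])),np.hypot(*(a-b)[:2]),np.hypot(*(h1-h2)[:2]))
u=d/np.hypot(*d); g=H[:2]-u*.010+np.array([0,-.0015]); print(g,np.degrees(np.arctan2(u[1],u[0])))
to(*g,.0038,np.degrees(np.arctan2(u[1],u[0])))
E
```

```text
[ 0.44155869 -0.30053243] [ 0.46081039 -0.26298619] [ 0.55100046 -0.35430348] [ 0.56589352 -0.31730602]
[ 0.45118454 -0.28175931] [ 0.55844699 -0.33580475] 0.12010887884617576 -26.741787598847562 0.042194171940720046 0.03988252257000808
[ 0.54951655 -0.33280505] -26.74178759884756
t 19.68 p [ 0.5955 -0.3566  0.2327] psi -26.52 q6 1.38 F [ 0.7  0.1 -0.1] w 0.0855 g 0.0
roll 0.22 then travel mm [-51.7  -0.5 228.9]
```

Emit:
step_arm --steps '[{"travel": [-26,0,30],"roll": 0.2,"jaw": 0},{"travel": [-26,0,45],"roll": 0,"jaw": 0},{"travel": [0,0,50],"roll": 0,"jaw": 0},{"travel": [0,0,50],"roll": 0,"jaw": 0},{"travel": [0,0,35],"roll": 0,"jaw": 0},{"travel": [0,0,19],"roll": 0,"jaw": 0},{"travel": [0,0,0],"roll": 0,"jaw": 0}]' --squeeze 20

```text
time: 20.55
position: [0.5491, -0.3333, 0.0024]
tcp_rot: [0.973, -0.231, -0.001, -0.0]
ft_force: [-0.0, 0.6, 0.3]
grip_width: 0.0852
grip_force: 0.0
```

Emit:
step_arm --steps '[{"travel": [0,0,0],"roll": 0,"jaw": 255},{"travel": [0,0,0],"roll": 0,"jaw": 255},{"travel": [0,0,0],"roll": 0,"jaw": 255},{"travel": [0,0,0],"roll": 0,"jaw": 255},{"travel": [0,0,0],"roll": 0,"jaw": 255},{"travel": [0,0,0],"roll": 0,"jaw": 136},{"travel": [0,0,0],"roll": 0,"jaw": 136}]' --squeeze 20

```text
time: 21.42
position: [0.5503, -0.334, 0.0042]
tcp_rot: [0.973, -0.231, 0.001, 0.0]
ft_force: [-0.1, 0.6, 5.9]
grip_width: 0.0392
grip_force: 21.0
```

Emit:
step_arm --steps '[{"travel": [0,0,-10],"roll": 0,"jaw": 136},{"travel": [-1.7,0,-10],"roll": 0,"jaw": 136},{"travel": [-5,0,-18.5],"roll": 0,"jaw": 136},{"travel": [0,0,0],"roll": 0,"jaw": 136}]'

```text
time: 21.92
position: [0.5443, -0.3311, 0.0437]
tcp_rot: [0.973, -0.231, 0.002, 0.001]
ft_force: [-0.3, -0.4, -0.3]
grip_width: 0.0395
grip_force: 4.4
```

```bash
python3 -c "
from h import *
to();wed(80)"
```

```text
t 21.93 p [ 0.5443 -0.3311  0.0437] psi -26.71 q6 1.37 F [-0.3 -0.4 -0.3] w 0.0395 g 4.4
0 [246. 171.] 15 [246. 178.] 30 [243. 186.] 45 [237. 193.] 60 [230. 200.] 90 [211. 210.] 
tcp px 205 188
[[177.0, 228.0], [224.0, 228.0], [224.0, 247.0], [177.0, 247.0]]
[[213.0, 179.0], [248.0, 179.0], [248.0, 194.0], [213.0, 194.0]]
[[202.0, 171.0], [206.0, 170.0], [210.0, 182.0], [206.0, 183.0]]
[[160.0, 143.0], [177.0, 143.0], [177.0, 164.0], [160.0, 164.0]]
```

Emit:
step_arm --steps '[{"travel": [-8,0,-17],"roll": 0,"jaw": 136},{"travel": [-11,0,-15.5],"roll": 0,"jaw": 136},{"travel": [-13.5,0,-13.5],"roll": 0,"jaw": 136},{"travel": [-15.5,0,-11],"roll": 0,"jaw": 136},{"travel": [0,0,0],"roll": 0,"jaw": 136}]'

```text
time: 22.6
position: [0.5003, -0.3088, 0.1]
tcp_rot: [0.973, -0.231, 0.001, 0.0]
ft_force: [-0.8, -0.5, -0.9]
grip_width: 0.04
grip_force: 3.9
```

```bash
python3 -c "
from h import *
to();wed(80)"
```

```text
t 22.6 p [ 0.5003 -0.3088  0.1   ] psi -26.72 q6 1.35 F [-0.8 -0.5 -0.9] w 0.04 g 3.9
0 [263. 149.] 15 [262. 157.] 30 [259. 165.] 45 [254. 173.] 60 [246. 180.] 90 [227. 191.] 
tcp px 221 167
[[226.0, 177.0], [231.0, 168.0], [254.0, 178.0], [250.0, 188.0]]
[[220.0, 148.0], [223.0, 147.0], [228.0, 158.0], [224.0, 159.0]]
[[176.0, 122.0], [196.0, 122.0], [196.0, 152.0], [176.0, 152.0]]
```

Emit:
step_arm --steps '[{"travel": [-2,0,8],"roll": 0,"jaw": 136},{"travel": [-8,0,-1],"roll": 0,"jaw": 136},{"travel": [-8,0,-2],"roll": 0,"jaw": 136},{"travel": [-9,0,-2],"roll": 0,"jaw": 136},{"travel": [-9,0,-2],"roll": 0,"jaw": 136},{"travel": [-9,0,-1],"roll": 0,"jaw": 136},{"travel": [-8,0,0],"roll": 0,"jaw": 136},{"travel": [0,0,0],"roll": 0,"jaw": 136}]'

```text
time: 23.65
position: [0.4525, -0.2847, 0.0985]
tcp_rot: [0.973, -0.231, -0.0, -0.0]
ft_force: [0.0, -0.1, 5.0]
grip_width: 0.0399
grip_force: 4.8
```

```bash
python3 -c "
from h import *
to();wed(80);wed(60)"
```

```text
t 23.65 p [ 0.4525 -0.2847  0.0985] psi -26.71 q6 1.33 F [ 0.  -0.1  5. ] w 0.0399 g 4.8
0 [284. 142.] 15 [283. 150.] 30 [280. 158.] 45 [274. 166.] 60 [266. 173.] 90 [247. 184.] 
tcp px 243 159
[[243.0, 140.0], [246.0, 139.0], [251.0, 150.0], [248.0, 152.0]]
[[198.0, 114.0], [215.0, 114.0], [215.0, 133.0], [198.0, 133.0]]
0 [284. 142.] 15 [283. 150.] 30 [280. 158.] 45 [274. 166.] 60 [266. 173.] 90 [247. 184.] 
tcp px 243 160
[[231.0, 151.0], [237.0, 148.0], [255.0, 187.0], [248.0, 190.0]]
[[242.0, 139.0], [246.0, 138.0], [252.0, 151.0], [248.0, 153.0]]
[[198.0, 115.0], [216.0, 115.0], [216.0, 135.0], [198.0, 135.0]]
```

The wedge is upright: its pivot is right above the point and 5 N shows contact with the desk. Now I'll grip firmly and lift.

Emit:
step_arm --steps '[{"travel": [0,0,-2],"roll": 0,"jaw": 255},{"travel": [0,0,0],"roll": 0,"jaw": 255},{"travel": [0,0,0],"roll": 0,"jaw": 255},{"travel": [0,0,-20],"roll": 0,"jaw": 255},{"travel": [0,0,-50],"roll": 0,"jaw": 255},{"travel": [0,0,-50],"roll": 0,"jaw": 255},{"travel": [0,0,0],"roll": 0,"jaw": 255}]' --squeeze 50

```text
time: 24.62
position: [0.4548, -0.2863, 0.2241]
tcp_rot: [0.973, -0.231, 0.003, 0.002]
ft_force: [-0.1, -0.6, -2.3]
grip_width: 0.0384
grip_force: 50.7
```

```bash
python3 - <<'E'
from h import *
to();wed(60)
o=get_obs(); p=np.array(o["position"]); c=cam("scene"); t=cam("top")
# grey print around wedge, enhanced: subtract desk level
u0,v0=[int(x) for x in proj(c,p)]; g=c["image"][:,:,1]
print(u0,v0); print("\n".join(" ".join("%3d"%x for x in r) for r in g[v0-8:v0+36:2,u0-14:u0+24]))
E
```

```text
t 24.62 p [ 0.4548 -0.2863  0.2241] psi -26.7 q6 1.33 F [-0.1 -0.6 -2.3] w 0.0384 g 50.7
0 [281. 105.] 15 [280. 115.] 30 [277. 124.] 45 [270. 133.] 60 [262. 141.] 90 [241. 152.] 
tcp px 236 124
[[190.0, 173.0], [208.0, 156.0], [210.0, 158.0], [191.0, 174.0]]
[[222.0, 113.0], [230.0, 110.0], [251.0, 154.0], [243.0, 157.0]]
[[191.0, 141.0], [191.0, 100.0], [216.0, 100.0], [216.0, 141.0]]
[[234.0, 97.0], [238.0, 95.0], [245.0, 110.0], [241.0, 112.0]]
[[236.0, 101.0], [248.0, 73.0], [265.0, 81.0], [252.0, 108.0]]
[[193.0, 87.0], [196.0, 76.0], [221.0, 81.0], [219.0, 92.0]]
236 124
 60  53  69  78  77  72  74  76  75  77  78  44  41  40  46  40  33  31  30  36  46  42  47  40  40  36  30  44  46  44  47  42  34  32  41  34  33  43
 58  57  58  71  81  75  74  75  76  80  79  56  30  36  38  22  32  36  31  38  42  35  35  31  18  39  38  46  52  49  52  51  51  50  48  53  43  54
 55  58  43  53  69  79  76  79  71  75  76  68  48  37  43  40  39  35  29  38  41  41  38  43  40  30  31  42  45  48  48  50  49  55  47  43  50  48
 51  54  46  52  55  68  80  79  75  72  80  75  65  66  51 
[... 2127 characters left out ...]
  45  45  43  51  74  76  75  60  48  48  44  50  46  49  45  52  45  43  43  45  49  46  48
 58  47  55  58  48  48  47  51  54  44  51  48  46  51  55  48  42  47  42  55  72  74  75  53  52  50  50  46  49  46  45  52  46  54  45  41  49  47
 55  59  48  53  53  48  53  54  44  49  42  52  50  48  49  43  47  51  49  46  52  64  72  61  46  43  47  41  51  47  51  43  48  48  49  42  46  46
 52  56  54  47  49  50  50  53  47  53  53  48  54  45  56  50  49  47  38  48  44  55  75  67  51  52  51  45  45  43  52  44  51  50  48  47  43  45
 56  56  55  46  52  56  51  52  50  45  50  46  48  50  54  46  53  54  42  49  44  46  57  74  61  47  43  44  44  46  43  45  51  46  49  53  42  45
```

```bash
python3 - <<'E'
from h import *
c=cam("scene"); g=cv2.GaussianBlur(c["image"],(3,3),0)[:,:,1].astype(int)
p=np.array(get_obs()["position"]); 
L=" .:-=+*#%@"
a=np.radians(153.3); P=np.array([np.cos(a),np.sin(a),0]); W=np.array([-np.cos(np.radians(63.3+180)),-np.sin(np.radians(63.3+180)),0])
mk={}
pv=p+[0,0,.008]
def m(q,ch): u,v=proj(c,q); mk[(int(round(u)),int(round(v)))]=ch; return (round(u),round(v))
for s in(-1,1):
    print(s,[m(pv+W*.02*s+np.array([0,0,z])+P*x,ch) for z,x,ch in((.010,-.009,'A'),(.010,.009,'B'),(-.11,-.009,'C'),(-.11,-.007,'D'))], m(p+W*.02*s,'T'))
for v in range(80,170,1):
    print(v,"".join(mk.get((u,v),L[min(9,max(0,(g[v,u]-20)//12))]) for u in range(205,270)))
E
```

```text
-1 [(230, 114), (237, 112), (236, 150), (237, 150)] (235, 119)
1 [(236, 127), (244, 124), (242, 163), (243, 162)] (241, 131)
80 @@@@@@%- ............................      :#@@@@@@@@@%#*:  .. ..
81 @@@@@@@=.............................  .   :#@@@@@@@@%%#*=. .  ..
82 @@@@@@@+.................... ...........  .=@@@@@@@@@%##*=:......
83 @@@@@@@#:...............................  :*@@@@@@@@%%#*+=-:.....
84 @@@@@@@%=..............................  .=@@@@@@@@@%##*+=-:::::.
85 %%%@@@@%=.............................  .-#@@@@@@@@%%#*+==-::::::
86 *###%%%%*-............................ .-*@@@@@@@@@%##*+=-:::::::
87 ++***####+-............................:*@@@@@@@@@%%#*++=-:::::::
88 ==++++****=:........................ .:*@@@@@@@@@@%#**+=-::::::::
89 ----===++++-:....................... .=%@@@@@@@@@%%#*+==-::::::::
90 ::::----====-::.......................=@@@@@@@@@@%#**+=-:::::::::
91 ....::::-------:......................-#@@@@@@@@%%#*+==-:::::::::
92 ........:::::---:.....................:*@@@@@@@@%##*+=--:.:::::::
93 ..............:::......................=%@@@@@@%%#*+==-:...::::::
94 ......
[... 4604 characters left out ...]

160 ++=-:::---:::::::::::::::::::::::::::::::::::::::::::::::::::::::
161 +=-:::-------::::::::::::::::::::::::::::::::::::::::::::::::::::
162 =-::::--------::::::::::::::::::::::::D::::::::::::::::::::::::::
163 -::::::--::---:::::::::::::::::::::::C:::::::::::::::::::::::::::
164 :::-----:::--:--:::::::::::::::::::::::::::::::::::::::::::::::::
165 ::--:---::--::---::::::::::::::::::::::::::::::::::::::::::::::::
166 ----::-----:::---::::::::::::::::::::::::::::::::::::::::::::::::
167 ----::----::::----:-:::::::::::::::::::::::::::::::::::::::::::::
168 ----::--::::::::----:::::::::::::::::::::::::::::::::::::::::::::
169 -::--:---::::::::::::::::::::::::::::::::::::::::::::::::::::::::
```

The pixel map shows the wedge hanging tip-down, but its flat face is still about 10° off vertical, with the tip 102 mm below the pivot. I can straighten it by pushing the tip lightly against the upright's inner face near the bay front, where the gap is wide. I'll turn and carry it there.

Emit:
step_arm --steps '[{"travel": [0,0,-10],"roll": -10.5,"jaw": 255},{"travel": [0,0,0],"roll": -10.5,"jaw": 255},{"travel": [0,0,0],"roll": -10.5,"jaw": 255},{"travel": [0,0,0],"roll": -10.5,"jaw": 255},{"travel": [0,0,0],"roll": -10.5,"jaw": 255},{"travel": [0,0,0],"roll": -10.5,"jaw": 255},{"travel": [0,0,0],"roll": -10.5,"jaw": 255},{"travel": [0,0,0],"roll": -10.5,"jaw": 255},{"travel": [0,0,0],"roll": -10.5,"jaw": 255},{"travel": [0,0,0],"roll": -10.5,"jaw": 255}]'

```text
time: 26.08
position: [0.4528, -0.2847, 0.2284]
tcp_rot: [0.774, 0.634, -0.0, -0.002]
ft_force: [0.5, 0.2, -1.5]
grip_width: 0.0386
grip_force: 50.6
```

Emit:
step_arm --steps '[{"travel": [0,0,0],"roll": -10,"jaw": 255},{"travel": [0,0,0],"roll": 0,"jaw": 255}]'

```text
time: 26.32
position: [0.4529, -0.2847, 0.2287]
tcp_rot: [0.718, 0.696, -0.0, -0.002]
ft_force: [-0.1, -0.4, -1.4]
grip_width: 0.0388
grip_force: 50.6
```

```bash
python3 - <<'E'
from h import *
to(.632,-.006,.235,88.2)
E
```

```text
t 26.32 p [ 0.4529 -0.2847  0.2287] psi 88.2 q6 -0.67 F [-0.1 -0.4 -1.4] w 0.0388 g 50.6
roll -0.0 then travel mm [284.2 170.3  -6.3]
```

Emit:
step_arm --steps '[{"travel": [40.5,24.5,0],"roll": 0,"jaw": 255},{"travel": [40.5,24.5,0],"roll": 0,"jaw": 255},{"travel": [40.5,24.5,0],"roll": 0,"jaw": 255},{"travel": [40.5,24.5,0],"roll": 0,"jaw": 255},{"travel": [40.5,24.5,0],"roll": 0,"jaw": 255},{"travel": [40.5,24.5,0],"roll": 0,"jaw": 255},{"travel": [41,23.5,0],"roll": 0,"jaw": 255},{"travel": [0,0,10],"roll": 0,"jaw": 255},{"travel": [0,0,10],"roll": 0,"jaw": 255},{"travel": [0,0,0],"roll": 0,"jaw": 255}]'

```text
time: 27.58
position: [0.6311, -0.0074, 0.2087]
tcp_rot: [0.718, 0.696, -0.001, -0.001]
ft_force: [0.0, 0.1, -1.2]
grip_width: 0.0387
grip_force: 50.8
```

```bash
cat >> h.py <<'E'
def amap(u0,u1,v0,v1,pts,st=1):
    c=camera("scene"); g=cv2.GaussianBlur(c["image"],(3,3),0)[:,:,1].astype(int); L=" .:-=+*#%@"; mk={}
    for ch,q in pts:
        u,v=proj(c,q); mk[(int(round(u)),int(round(v)))]=ch; print(ch,round(u,1),round(v,1),end=';')
    print()
    for v in range(v0,v1,st): print(v,"".join(mk.get((u,v),L[min(9,max(0,(g[v,u]-15)//14))]) for u in range(u0,u1)))
E
python3 - <<'E'
from h import *
to(.632,-.005,.154,88.2)
p=np.array(get_obs()["position"]);c=camera("scene");u,v=[int(x) for x in proj(c,p)]
Y=np.radians(-1.8);ex=np.array([np.cos(Y),np.sin(Y),0]);ey=np.array([-np.sin(Y),np.cos(Y),0])
T=p+[0,0,-.094]-ey*.001
amap(u-40,u+30,v-20,v+60,[("F",T+ex*.02),("R",T-ex*.02),("H",T+ex*.02+[0,0,.12]),("T",p+ex*.02)])
E
```

```text
t 27.57 p [ 0.6311 -0.0074  0.2087] psi 88.14 q6 -0.1 F [ 0.   0.1 -1.2] w 0.0387 g 50.8
roll -0.06 then travel mm [ 2.4  0.8 54.7]
F 276.5 280.6;R 289.6 267.6;H 273.1 251.0;T 274.3 258.2;
231 ---::::-::--:::::::::---:..............................::::::::::::--:
232 -:--::::::::::::::::-=+=-:.:..........:................:::::::::::::-:
233 ----:::::::::::::::=*%#*=:::..........................::::::::::::::::
234 -------:--::::::::=#@@@#=:::......................::::::::::::::::::::
235 ------::::-::::::-*@@@@#-:::.............:.....:.:-==-:::::::--:::::::
236 --:--:::::::::::-+%@@@@#-:::.............::.......-==-:::::::::-:::::=
237 ------:::::::::-+%@@@@%+:.:..............::.......:-=-::::::::---:::=%
238 :-----::::::::-+#@@@@@*-:......:....:....::........:--:::::::--:::-=%@
239 :------:---::-+%@@@@@#=::::...::....:...::::.......:--::--:::-::::=%@@
240 -------------=#@@@@@#=-::::..:::........::::...:::::---:--:::::::=@@@@
241 ---------====*@@@@@%+-:::::..:::.::....::::::.:--=--------:--:::=%@@@@
242 ---------==+*%@@@@@*-:::::.....::::....:::::::--===-=--:----:::=%@@@@@
243 -------
[... 4388 characters left out ...]
:::::::.:::::::::=*%@@@@@
302 -----:-------------:----::--:----==-::::::::::::.::::::::::::::-+%@@@@
303 ------------::-----:---------------::::::::::-::.::::..:::::::::-+#@@@
304 ---------:---------:----:-----------::::::::--::..:::..::::::::::-=*%@
305 ---------------------------------------::::---::::::..::::::::::::-=*%
306 ----------------------------------------------:::::::::::.::::::::::-+
307 ----------------:-----:----------:------------:::::::::::::::::::::::-
308 --------------:-::-----------------------------:::::....::::::::::::::
309 --::---------::::::-----------------------------::::..::::::::::::::::
310 --::-----::--::---::---:--:-:---------------------:::.::.::::.::::::::
```

Emit:
step_arm --steps '[{"travel": [2,0,15],"roll": 0,"jaw": 255},{"travel": [0,0,20],"roll": 0,"jaw": 255},{"travel": [0,0,20],"roll": 0,"jaw": 255},{"travel": [0,0,0],"roll": 0,"jaw": 255}]' --squeeze 20

```text
time: 28.18
position: [0.631, -0.0044, 0.1531]
tcp_rot: [0.718, 0.696, -0.001, -0.002]
ft_force: [-0.1, -1.0, -0.6]
grip_width: 0.0386
grip_force: 50.8
```

Emit:
step_arm --steps '[{"travel": [-4,0,0],"roll": 0,"jaw": 255},{"travel": [-4,0,0],"roll": 0,"jaw": 255},{"travel": [-4,0,0],"roll": 0,"jaw": 255},{"travel": [0,0,0],"roll": 0,"jaw": 255}]'

```text
time: 28.68
position: [0.6321, -0.0169, 0.1556]
tcp_rot: [0.718, 0.696, 0.0, 0.0]
ft_force: [-0.7, 0.3, -1.4]
grip_width: 0.0384
grip_force: 50.8
```

Emit:
step_arm --steps '[{"travel": [-2,0,0],"roll": 0,"jaw": 255},{"travel": [-2,0,0],"roll": 0,"jaw": 255},{"travel": [0,0,0],"roll": 0,"jaw": 255}]'

```text
time: 29.05
position: [0.6319, -0.0201, 0.1554]
tcp_rot: [0.718, 0.696, 0.0, -0.0]
ft_force: [-0.2, 1.8, -0.7]
grip_width: 0.0384
grip_force: 50.9
```

Emit:
step_arm --steps '[{"travel": [-2,0,0],"roll": 0,"jaw": 255},{"travel": [-2,0,0],"roll": 0,"jaw": 255},{"travel": [0,0,0],"roll": 0,"jaw": 255}]'

```text
time: 29.42
position: [0.6318, -0.024, 0.1555]
tcp_rot: [0.718, 0.696, 0.0, -0.0]
ft_force: [0.4, 4.1, 1.1]
grip_width: 0.0385
grip_force: 51.2
```

Emit:
step_arm --steps '[{"travel": [-2,0,0],"roll": 0,"jaw": 255},{"travel": [-2,0,0],"roll": 0,"jaw": 255},{"travel": [0,0,0],"roll": 0,"jaw": 255}]'

```text
time: 29.8
position: [0.6316, -0.0283, 0.1553]
tcp_rot: [0.718, 0.696, 0.0, -0.0]
ft_force: [0.3, 4.2, 1.8]
grip_width: 0.0385
grip_force: 50.3
```

Emit:
step_arm --steps '[{"travel": [-2,0,0],"roll": 0,"jaw": 255},{"travel": [-2,0,0],"roll": 0,"jaw": 255},{"travel": [0,0,0],"roll": 0,"jaw": 255}]'

```text
time: 30.18
position: [0.6315, -0.0325, 0.1551]
tcp_rot: [0.718, 0.696, -0.0, -0.0]
ft_force: [1.5, 3.2, -1.1]
grip_width: 0.0384
grip_force: 49.0
```

Emit:
step_arm --steps '[{"travel": [-2,0,0],"roll": 0,"jaw": 255},{"travel": [0,0,0],"roll": 0,"jaw": 255},{"travel": [8,0,0],"roll": 0,"jaw": 255},{"travel": [8,0,-20],"roll": 0,"jaw": 255},{"travel": [8,0,-40],"roll": 0,"jaw": 255},{"travel": [0,0,0],"roll": 0,"jaw": 255}]'

```text
time: 30.92
position: [0.6338, -0.0106, 0.2192]
tcp_rot: [0.717, 0.697, 0.002, 0.004]
ft_force: [0.6, 0.4, -0.6]
grip_width: 0.0384
grip_force: 48.5
```

```bash
python3 - <<'E'
from h import *
to()
p=np.array(get_obs()["position"]);c=camera("scene");u,v=[int(x) for x in proj(c,p)]
Y=np.radians(-1.8);ex=np.array([np.cos(Y),np.sin(Y),0]);ey=np.array([-np.sin(Y),np.cos(Y),0])
for d in (0,10,20): T=p+[0,0,-.094]+ey*d*.001; print(d,[np.round(proj(c,q),1) for q in (T+ex*.02,T-ex*.02)])
amap(u-20,u+35,v-14,v+42,[("T",p+ex*.02)])
E
```

```text
t 30.93 p [ 0.6338 -0.0106  0.2192] psi 88.33 q6 -0.11 F [ 0.6  0.4 -0.6] w 0.0384 g 48.5
0 [array([274.6, 278.5]), array([287.7, 265.5])]
10 [array([278.2, 281.4]), array([291.4, 268.3])]
20 [array([281.8, 284.2]), array([295., 271.])]
T 271.7 255.5;
234 @@@@*-.:..............:::......:-=-::::::::-:::----:::=
235 @@@#=:...............::::.......:--::::::::--::---:::=%
236 @@#=:::.....::.......::::.......:--:::::::-:::::::::=%@
237 @%+-:::::............::::.....:.:---:::::::::::::::=%@@
238 @*-::::::....::......::::...:---:---::::::::::::::=%@@@
239 *=::::.:...::::::....:::::::--==----:::::::::::::=%@@@@
240 =:::::.....::::::....::::::--======---:::::::::-=%@@@@@
241 --==-::..:::...:::..:::::--========-----:::-::-=%@@@@@@
242 :-+*+-::::::....:..:::::--===========----:::::=%@@@@@@@
243 --+##=--::::::::...:::::-=============---::::=%@@@@@@@@
244 -:-++=---:::::::..::::--==============-:::::=%@@@@@@@@@
245 -:::-----:::::::..:::--===============-:::-+@@@@@@@@@@@
246 ::..::---:::::....::--===============--:::+@@@@@@@@@@@@
247 :::..::--::::.....:--================-::-+@@@@@@@@@@@@%
248 ::::
[... 1811 characters left out ...]
@@@@@@*===+++++++++++++++*%@@@@@@@@@@@@@
279 *++++=-:-+@@@@@@@@@@@*==+++++++++++++++*%@@@@@@@@@@@@@@
280 ++++=-::*@@@@@@@@@@@@*==++++++++++++++*%@@@@@@@@@@@@@@@
281 +++=-:.:#@@@@@@@@@@@%+=++++++++++++++*@@@@@@@@@@@@@@@@@
282 ===-:..:+@@@@@@@@@@%*++++++++++++++=+%@@@@@@@@@@@@@@@@@
283 --::...:-*@@@@@@@@%*++++++++++++++=+#@@@@@@@@@@@@@@@@@@
284 ::......-+*%@@@@@%*++++++++++++++==#@@@@@@@@@@@@@@@@@@@
285 :::....:-+**%@@@%*++++++++++++++==*@@@@@@@@@@@@@@@@@@@@
286 ::::::::-+***%@%*+++++++++++++++=*@@@@@@@@@@@@@@@@@@@@@
287 ::::::::-+******+++++++++++++++=*@@@@@@@@@@@@@@@@@@@@@@
288 --::::::-=*****+++++++++++++++=*@@@@@@@@@@@@@@@@@@@@@@@
289 ---:::::-=******+++*+++++++++=-*@@@@@@@@@@@@@@@@@@@@@@@
```

Scene geometry now puts the flat face within about 2° of vertical, with its tip about 10 mm to +y of the TCP. I'll move it above the 8 mm gap.

```bash
python3 - <<'E'
from h import *
to(.577,-.024,.213,88.2)
E
```

```text
t 31.02 p [ 0.632  -0.0107  0.2153] psi 88.29 q6 -0.11 F [-0.2 -0.2 -2.2] w 0.0384 g 48.4
roll 0.09 then travel mm [-15.  -54.5   2.3]
```

Emit:
step_arm --steps '[{"travel": [-5,-18,0],"roll": 0,"jaw": 255},{"travel": [-5,-18,0],"roll": 0,"jaw": 255},{"travel": [-5,-18.5,0],"roll": 0,"jaw": 255},{"travel": [0,0,0],"roll": 0,"jaw": 255}]'

```text
time: 31.52
position: [0.5759, -0.0243, 0.2142]
tcp_rot: [0.718, 0.696, -0.001, -0.001]
ft_force: [-0.8, -0.3, -1.5]
grip_width: 0.0386
grip_force: 48.4
```

```bash
python3 - <<'E'
from h import *
to(.577,-.024,.179,88.2)
p=np.array(get_obs()["position"]);c=camera("scene");u,v=[int(x) for x in proj(c,p)]
Y=np.radians(-1.8);ex=np.array([np.cos(Y),np.sin(Y),0]);ey=np.array([-np.sin(Y),np.cos(Y),0])
T=p+[0,0,-.094]+ey*.010
pk=np.array([.577,-.011,.11]); ru=np.array([.577,-.019,.08])
amap(u-25,u+45,v-18,v+55,[("F",T+ex*.02),("R",T-ex*.02),("P",pk+ex*.025),("Q",pk-ex*.025),("p",pk+ex*.025+ey*.02),("q",pk-ex*.025+ey*.02),("U",ru+ex*.05),("V",ru+ex*.078)])
E
```

```text
t 31.52 p [ 0.5759 -0.0243  0.2142] psi 88.24 q6 -0.14 F [-0.8 -0.3 -1.5] w 0.0386 g 48.4
roll 0.04 then travel mm [ 0.3  1.1 35.2]
F 291.5 259.5;R 304.2 247.0;P 291.0 264.7;Q 306.7 249.1;p 298.2 270.1;q 313.9 254.4;U 280.7 277.3;V 271.7 286.2;
208 --===+#@@@%=:...........................:-========-:::::::::::::::::::
209 -===+%@@@@%=........................::..-=+=====+=-:::::::::::::::::::
210 -=+*#@@@@@*:...............::......:---:-=+=======-:::::::::::::::::::
211 -=+#@@@@@#=................:-.......-=---====+====-:::::::::::::::::::
212 -=*@@@@@%+:................--:......:----=+=++====:..:::::::::::::::::
213 -*@@@@@@+::::.............:--........:---=+=++++==:.::::::::::::::::::
214 =#@@@@@*-::::.............:--:.......:--==++=++++=:.::::::::::::::::::
215 *%@@@@#=:::...............:--:....::.:--===+++++=-:.::::::::::::::::::
216 %@@@@#=::::...............:=-:. .:-::--========+=-::::::::::::::::::::
217 @@@%#+::--::..............-==-:.:-=---===++====+=-:.::::::::::::::::::
218 %@@#+-:-=*+-....:........:-==----========++==+++=-:.::::::::::::::::::
219 *##+=---=**=:..:::.....::-
[... 3919 characters left out ...]
@@@@@@@@@@@@@@@@@@@@@@@@@
272 ...::.:+@@@@@@@@@@@@%*++++++++++++++++*@@@@@@@@@@@@@@@@@@@@@@@@@@@@@@@
273 ...:.:+@@@@@@@@@@@@%*++*+++++++++++++#@@@@@@@@@@@@@@@@@@@@@@@@@@@@@@@@
274 ....:+@@@@@@@@@@@@%*+***++++++++++++#@@@@@@@@@@@@@@@@@@@@@@@@@@@@@@@@@
275 ...:+@@@@@@@@@@@@%*++****++++++++++#@@@@@@@@@@@@@@@@@@@@@@@@@@@@@@@@@@
276 :.:+@@@@@@@@@@@@%*+*+****+++++++++*@@@@@@@@@@@@@@@@@@@@@@@@@@@@@@@@@@@
277 ::+@@@@@@@@@@@U%*++*++***++++++++#@@@@@@@@@@@@@@@@@@@@@@@@@@@@@@@@@@@@
278 :+@@@@@@@@@@@@%*++**+****++++++*%@@@@@@@@@@@@@@@@@@@@@@@@@@@@@@@@@@@@@
279 +@@@@@@@@@@@@%*++********+++++*@@@@@@@@@@@@@@@@@@@@@@@@@@@@@@@@@@@@@@@
280 @@@@@@@@@@@@%*++*********++++*@@@@@@@@@@@@@@@@@@@@@@@@@@@@@@@@@@@@@@@@
```

```bash
python3 - <<'E'
from h import *
A=cv2.imread("pics/scene0.png")[:,:,1].astype(float); D=cv2.imread("pics/scene_d.png")[:,:,1].astype(float); N=cam("scene","n1")["image"][:,:,1].astype(float)
def f(I,n):
    I=cv2.GaussianBlur(I,(3,3),0)
    for th in(150,):
        o=[]
        for v in range(270,284,2):
            r=I[v]; e=[]
            for u in range(262,345):
                if (r[u]-th)*(r[u+1]-th)<0: e.append(round(u+(th-r[u])/(r[u+1]-r[u])+v,1))
            o.append(e)
        print(n,o)
f(A,"start");f(D,"after packer");f(N,"now")
E
```

```text
start [[np.float64(546.8), np.float64(558.7), np.float64(575.7)], [np.float64(546.8), np.float64(558.7), np.float64(575.7)], [np.float64(546.9), np.float64(558.7), np.float64(575.7)], [np.float64(546.9), np.float64(558.7), np.float64(575.7)], [np.float64(546.9), np.float64(558.7), np.float64(575.6)], [np.float64(546.7), np.float64(558.7), np.float64(575.6)], [np.float64(548.8), np.float64(558.7), np.float64(575.6)]]
after packer [[np.float64(546.9), np.float64(558.7), np.float64(578.4)], [np.float64(546.9), np.float64(558.7), np.float64(578.3)], [np.float64(546.9), np.float64(558.7), np.float64(577.9)], [np.float64(546.8), np.float64(558.7), np.float64(578.2)], [np.float64(546.9), np.float64(558.7), np.float64(577.2)], [np.float64(546.7), np.float64(558.7), np.float64(577.1)], [np.float64(548.8), np.float64(558.7), np.float64(577.2)]]
now [[np.float64(546.9), np.float64(558.7), np.float64(578.4)], [np.float64(546.9), np.float64(558.7), np.float64(578.2)], [np.float64(546.9), np.float64(558.7), np.float64(578.0)], [np.float64(546.9), np.float64(558.7), np.float64(578.2)], [np.float64(546.9), np.float64(558.7), np.float64(577.2)], [np.float64(546.7), np.float64(558.7), np.float64(577.1)], [np.float64(548.8), np.float64(558.7), np.float64(577.2)]]
```

The box has stayed fully left. The packer sits about 3 mm off it, leaving a gap of about 5 mm at the upright, and the wedge tip is about 1.5 mm off centre. I'll correct that and lower.

Emit:
step_arm --steps '[{"travel": [-1.5,1,10],"roll": 0,"jaw": 255},{"travel": [0,0,12],"roll": 0,"jaw": 255},{"travel": [0,0,12],"roll": 0,"jaw": 255},{"travel": [0,0,4],"roll": 0,"jaw": 255},{"travel": [0,0,0],"roll": 0,"jaw": 255}]'

```text
time: 32.3
position: [0.5781, -0.0252, 0.1769]
tcp_rot: [0.718, 0.696, -0.0, -0.0]
ft_force: [-0.2, -0.6, -1.8]
grip_width: 0.0384
grip_force: 48.4
```

Emit:
step_arm --steps '[{"travel": [0,0,4],"roll": 0,"jaw": 255},{"travel": [0,0,4],"roll": 0,"jaw": 255},{"travel": [0,0,0],"roll": 0,"jaw": 255}]'

```text
time: 32.67
position: [0.578, -0.0253, 0.169]
tcp_rot: [0.718, 0.696, -0.0, -0.0]
ft_force: [-0.6, -0.3, -0.6]
grip_width: 0.0386
grip_force: 48.4
```

Emit:
step_arm --steps '[{"travel": [0,0,4],"roll": 0,"jaw": 255},{"travel": [0,0,4],"roll": 0,"jaw": 255},{"travel": [0,0,0],"roll": 0,"jaw": 255}]'

```text
time: 33.05
position: [0.5781, -0.0254, 0.1609]
tcp_rot: [0.718, 0.696, -0.0, -0.0]
ft_force: [-0.1, -1.7, -1.8]
grip_width: 0.0386
grip_force: 48.3
```

Emit:
step_arm --steps '[{"travel": [0,0,4],"roll": 0,"jaw": 255},{"travel": [0,0,4],"roll": 0,"jaw": 255},{"travel": [0,0,0],"roll": 0,"jaw": 255}]'

```text
time: 33.42
position: [0.5785, -0.0257, 0.1533]
tcp_rot: [0.718, 0.696, -0.0, 0.001]
ft_force: [1.6, -3.7, 0.3]
grip_width: 0.0387
grip_force: 48.5
```

Emit:
step_arm --steps '[{"travel": [0,0,4],"roll": 0,"jaw": 255},{"travel": [0,0,4],"roll": 0,"jaw": 255},{"travel": [0,0,0],"roll": 0,"jaw": 255}]'

```text
time: 33.8
position: [0.5782, -0.0253, 0.145]
tcp_rot: [0.718, 0.696, -0.0, 0.0]
ft_force: [0.5, -3.8, 1.0]
grip_width: 0.0384
grip_force: 48.6
```

Emit:
step_arm --steps '[{"travel": [0,0,4],"roll": 0,"jaw": 255},{"travel": [0,0,3],"roll": 0,"jaw": 255},{"travel": [0,0,0],"roll": 0,"jaw": 255}]'

```text
time: 34.17
position: [0.5778, -0.0248, 0.1376]
tcp_rot: [0.718, 0.696, -0.0, -0.001]
ft_force: [0.5, -1.6, -0.4]
grip_width: 0.0382
grip_force: 48.4
```

```bash
python3 - <<'E'
from h import *
to()
p=np.array(get_obs()["position"]);c=camera("scene");u,v=[int(x) for x in proj(c,p)]
amap(u-25,u+40,v-28,v+36,[("T",p)])
E
```

```text
t 34.17 p [ 0.5778 -0.0248  0.1376] psi 88.29 q6 -0.15 F [ 0.5 -1.6 -0.4] w 0.0382 g 48.4
T 293.3 246.8;
218 =====-:.......................................:--:.::::::::::::::
219 =====-:.......................................:=-::::::::::::::::
220 ======-:......................................-=-::::::::::::::::
221 ======-:.....................................:--:.:::::::::::::::
222 ------::.....................................::::.:::::::::::::::
223 ::::::::......................................::..:::::::::::::::
224 ::::::::.................................:::....:::::::::::::::::
225 :::::::::...............................:::::::::::::::::::::::::
226 ::::::::::..............................:::::::::::::::::::::::::
227 ::::::::::::............................:::::::::::::::::::::::::
228 ::::::::--=-:...........................:::::::::::::::::::::::::
229 :::::::-+#*+-::........................::::::::::::::::::::::::::
230 ::::::-+@@@*-::........................::::::::::::::::::::::::::
231 ::::::+%@@@#-::...................::-::::::::::::::::::::::::::::
232 :::::=#@@@@
[... 2784 characters left out ...]

272 .:::.:+@@@@@@@@@@@@%*+++++++++++++==+*%@@@@@@@@@@@@@@@@@@@@@@@@@@
273 .::.:+@@@@@@@@@@@@%*++*++++++++++==+*@@@@@@@@@@@@@@@@@@@@@@@@@@@@
274 ...:+@@@@@@@@@@@@%*++*++++++++++==+*@@@@@@@@@@@@@@@@@@@@@@@@@@@@@
275 ..:+@@@@@@@@@@@@%*++**++++++++++=+*%@@@@@@@@@@@@@@@@@@@@@@@@@@@@@
276 .:+@@@@@@@@@@@@%*++***+++++++++++*%@@@@@@@@@@@@@@@@@@@@@@@@@@@@@@
277 :+@@@@@@@@@@@@%*++*****+++++++++*%@@@@@@@@@@@@@@@@@@@@@@@@@@@@@@@
278 +@@@@@@@@@@@@%*++******++++++++*%@@@@@@@@@@@@@@@@@@@@@@@@@@@@@@@@
279 @@@@@@@@@@@@%*++********++++++*%@@@@@@@@@@@@@@@@@@@@@@@@@@@@@@@@@
280 @@@@@@@@@@@%*++*********+++++#@@@@@@@@@@@@@@@@@@@@@@@@@@@@@@@@@@@
281 @@@@@@@@@@%*++++*******+++++*@@@@@@@@@@@@@@@@@@@@@@@@@@@@@@@@@@@@
```

The wedge stands in the gap between packer and upright, its tip about 37 mm below the upright's top. I'll let go, rise a little and check that it stays.

Emit:
step_arm --steps '[{"travel": [0,0,0],"roll": 0,"jaw": 120},{"travel": [0,0,0],"roll": 0,"jaw": 60},{"travel": [0,0,0],"roll": 0,"jaw": 0},{"travel": [0,0,0],"roll": 0,"jaw": 0},{"travel": [0,0,-30],"roll": 0,"jaw": 0},{"travel": [0,0,-40],"roll": 0,"jaw": 0},{"travel": [0,0,0],"roll": 0,"jaw": 0}]' --squeeze 100

```text
time: 35.15
position: [0.5799, -0.0255, 0.2117]
tcp_rot: [0.718, 0.696, 0.002, 0.003]
ft_force: [-0.4, -1.0, 0.0]
grip_width: 0.0855
grip_force: 0.0
```

```bash
python3 - <<'E'
from h import *
to(.577,-.020,.128,88.2)
Y=np.radians(-1.8);ex=np.array([np.cos(Y),np.sin(Y),0]);ey=np.array([-np.sin(Y),np.cos(Y),0])
h=np.array([.577,-.011,.156])
amap(266,333,215,275,[("A",h+ex*.02),("B",h-ex*.02),("C",h+ex*.02-ey*.018),("D",h-ex*.02-ey*.018)])
E
```

```text
t 35.15 p [ 0.5799 -0.0255  0.2117] psi 88.29 q6 -0.15 F [-0.4 -1.   0. ] w 0.0855 g 0.0
roll 0.09 then travel mm [ 5.4 -3.1 83.7]
A 291.9 252.0;B 304.9 239.3;C 285.3 247.0;D 298.3 234.4;
215 @%*=-:::::::--==--::...:-==========+===++==++=====-::::::::::::::::
216 ##+=-:::::..::-==-::...:-==============++=========-::::::::::::::::
217 +====-::::....:--::...:-=========+============+++=-:.::::::::::::::
218 -----:::::::...:::....:-=============+=======++++=-:.::::::::::::::
219 :::-::.::-::.........:-============+++++==========-:.::::::::::::::
220 ::::...:--::::..::...:-===========================-..::::::::::::::
221 :::....:::::::::::...:-----------:----------------:..::::::::::::::
222 ::......:::.::::::...::::::::::::..::::::::::::::::.:::::::::::::::
223 ::......::::::::::...::.............................:::::::::::::::
224 :::.....:::::.::::::::::.::::....:::::::::::::......:::::::::::::::
225 :::....::::::..::::::::::::::::::::::::::::::::::::::::::::::::::::
226 :::....::::::...:::::::::::::::::::::::::::::::::::::::::::::::::::
227 .::.....::::....::::::::::::::::::::::::::::
[... 2707 characters left out ...]
*@@@@@@@@@+=*@@@@@@@@@@@%#++==+*%@@@@@@@@@@@@@@@@@@@
266 -......:--:..:+@@@@@@@@@@*=+%@@@@@@@@@@#+===+*%@@@@@@@@@@@@@@@@@@@@
267 :.....:-=-..:+@@@@@@@@@@@*=++#@@@@@@@@%+===+*%@@@@@@@@@@@@@@@@@@@@@
268 ......:--:.:+@@@@@@@@@@@@*=+++*#%@@@@@*===+*%@@@@@@@@@@@@@@@@@@@@@@
269 .....::-:.:+@@@@@@@@@@@@%+=+++++*%@@%#+==+*%@@@@@@@@@@@@@@@@@@@@@@@
270 .....:::.:+@@@@@@@@@@@@%*++++++++*##*+==+*%@@@@@@@@@@@@@@@@@@@@@@@@
271 ....:::.:+@@@@@@@@@@@@%*+++++++++++++==+*%@@@@@@@@@@@@@@@@@@@@@@@@@
272 ....::.:+@@@@@@@@@@@@%*++++++++++++===+*%@@@@@@@@@@@@@@@@@@@@@@@@@@
273 ......:+@@@@@@@@@@@@%*+++++++++++++==+*%@@@@@@@@@@@@@@@@@@@@@@@@@@@
274 .....:+@@@@@@@@@@@@%*++++++++++++++=+*%@@@@@@@@@@@@@@@@@@@@@@@@@@@@
```

The wedge stands by itself with the gripper well clear; its head top is at about (288–304,240–256). I'll take hold again, recentred in y.

Emit:
step_arm --steps '[{"travel": [9.5,-2.5,0],"roll": 0,"jaw": 0},{"travel": [0,0,30],"roll": 0,"jaw": 0},{"travel": [0,0,30],"roll": 0,"jaw": 0},{"travel": [0,0,21],"roll": 0,"jaw": 0},{"travel": [0,0,0],"roll": 0,"jaw": 0}]' --squeeze 60

```text
time: 35.83
position: [0.5741, -0.0148, 0.1246]
tcp_rot: [0.717, 0.697, -0.002, -0.002]
ft_force: [0.6, 0.3, -0.0]
grip_width: 0.0855
grip_force: 0.0
```

Emit:
step_arm --steps '[{"travel": [0,0,0],"roll": 0,"jaw": 255},{"travel": [0,0,0],"roll": 0,"jaw": 255},{"travel": [0,0,0],"roll": 0,"jaw": 255},{"travel": [0,0,0],"roll": 0,"jaw": 255},{"travel": [0,0,0],"roll": 0,"jaw": 255},{"travel": [0,0,0],"roll": 0,"jaw": 255}]' --squeeze 60

```text
time: 36.58
position: [0.5768, -0.0157, 0.1284]
tcp_rot: [0.718, 0.696, 0.001, 0.001]
ft_force: [0.7, 0.8, 5.4]
grip_width: 0.0385
grip_force: 62.4
```

Emit:
step_arm --steps '[{"travel": [0,0,2],"roll": 0,"jaw": 255},{"travel": [0,0,2],"roll": 0,"jaw": 255},{"travel": [0,0,0],"roll": 0,"jaw": 255}]'

```text
time: 36.95
position: [0.5771, -0.0157, 0.1271]
tcp_rot: [0.717, 0.697, 0.001, 0.002]
ft_force: [-4.6, 2.2, 24.0]
grip_width: 0.0386
grip_force: 64.5
```

Emit:
step_arm --steps '[{"travel": [0,0,2],"roll": 0,"jaw": 255},{"travel": [0,0,0],"roll": 0,"jaw": 255}]'

```text
time: 37.2
position: [0.5773, -0.0157, 0.1267]
tcp_rot: [0.717, 0.697, 0.002, 0.002]
ft_force: [-7.3, 1.5, 32.6]
grip_width: 0.0386
grip_force: 65.7
```

Emit:
step_arm --steps '[{"travel": [0,0,1],"roll": 0,"jaw": 255},{"travel": [0,0,0],"roll": 0,"jaw": 255}]'

```text
time: 37.45
position: [0.5773, -0.0157, 0.1265]
tcp_rot: [0.717, 0.697, 0.002, 0.003]
ft_force: [-10.2, 2.3, 40.6]
grip_width: 0.0381
grip_force: 66.4
```

Emit:
step_arm --steps '[{"travel": [0,0,-2.5],"roll": 0,"jaw": 255},{"travel": [0,0,0],"roll": 0,"jaw": 255}]'

```text
time: 37.7
position: [0.5773, -0.0157, 0.1267]
tcp_rot: [0.717, 0.697, 0.002, 0.002]
ft_force: [-4.8, 1.5, 23.5]
grip_width: 0.0391
grip_force: 64.5
```

```bash
python3 - <<'E'
from h import *
to()
amap(276,333,232,275,[])
D=cv2.imread("pics/n1.png")[:,:,1].astype(float); N=camera("scene")["image"][:,:,1].astype(float)
for I in (D,N):
    I=cv2.GaussianBlur(I,(3,3),0); o=[]
    for v in list(range(240,268,4))+[272,276,280]:
        r=I[v]; o.append((v,[round(float(u+(130-r[u])/(r[u+1]-r[u])+v),1) for u in range(285,335) if (r[u]-130)*(r[u+1]-130)<0]))
    print(o)
E
```

```text
t 37.7 p [ 0.5773 -0.0157  0.1267] psi 88.3 q6 -0.13 F [-4.8  1.5 23.5] w 0.0391 g 64.5

232 :::::::::...........................::=++-::::::::::::::-
233 :::::-=-::..........................:=%@@%=-:::::::::::--
234 ::::-=*+-::........................:=%@@@@@+-:::::::::---
235 :::=*%%#=:::...................:..:=%@@@@@@@#-::::::::--=
236 ::-*@@@%=:::........::........:--:=%@@@@@@@@@#-::::::--==
237 :-*@@@@%=:::..................:-==#@@@@@@@@@@%-:::::---==
238 :+%@@@@#-::....................--=@@@@@@@@@@@*-:::::--===
239 =#@@@@@+:...............:::....:-=@@@@@@@@@@#=-=+-::--===
240 #@@@@@*-:.........::...::--:...:-+@@@@@@@@@#+=+@@%+=--==-
241 @@@@@#=:::.........:..::-==-::..-*@@@@@@@@#+++%@@@@#+----
242 @@@@#=:::::...::...::::-====-::.-#@@@@@@@#+++#@@@@@@@+---
243 @@@%=::::.....::::...:-======--:-*@@@@@@#++++#@@@@@@@@*=-
244 @@@+-:::......::::...:-========-=#@@@@@#+++++#@@@@@@@@@#=
245 @%*=----:::::::::::::--=========*@@@@@#++++++*%@@@@@@@@@%
246 %*=--=+*=:::::::::::--=========+@@@@@#++++++++*%@@@@@@@@@
247 *+=---+*=-:::::::::-===========#@@@@%++++++++***#@@@@@@@@
248 ====::-==--::::
[... 1528 characters left out ...]
@@
273 @@@@@@@@@@%*+++++++++++++===+%@@@@@@@@@@@@@@@@@@@@@@@@@@@
274 @@@@@@@@@%*+++++++++++++===+#@@@@@@@@@@@@@@@@@@@@@@@@@@@@
[(240, [546.8, 559.1, 562.6, 565.3]), (244, [548.7, 559.1, 565.2, 574.9]), (248, [552.4, 559.1, 574.0]), (252, [552.6, 563.7, 576.1]), (256, [552.5, 566.9, 576.5]), (260, [546.5, 567.0, 577.6]), (264, [567.0, 577.2]), (272, [559.2, 577.6]), (276, [577.6]), (280, [576.7])]
[(240, [549.6, 558.9, 562.7, 565.3]), (244, [553.3, 558.8, 565.3, 574.9]), (248, [555.0, 558.8, 573.9]), (252, [558.8, 563.8, 576.9]), (256, [558.6, 570.7, 577.2]), (260, [546.7, 548.7, 559.0, 570.6, 577.7]), (264, [554.2, 559.0, 570.7, 577.7]), (272, [559.1, 577.9]), (276, [578.0]), (280, [577.6])]
```

The packer edge moved about 5.7 mm and now leans over the box, so the wedge and packer are tilted together by about 5°. I'll ease the wedge up a little and draw its head towards -y over the upright's edge. That should stand the packer straight, and then I'll press again.

Emit:
step_arm --steps '[{"travel": [0,0,-5],"roll": 0,"jaw": 255},{"travel": [0,0,-5],"roll": 0,"jaw": 255},{"travel": [-2,0,0],"roll": 0,"jaw": 255},{"travel": [-2,0,0],"roll": 0,"jaw": 255},{"travel": [-2,0,0],"roll": 0,"jaw": 255},{"travel": [0,0,0],"roll": 0,"jaw": 255}]'

```text
time: 38.55
position: [0.5765, -0.0188, 0.1314]
tcp_rot: [0.718, 0.696, 0.002, -0.002]
ft_force: [7.9, 11.3, -8.7]
grip_width: 0.0384
grip_force: 63.6
```

```bash
cat >> h.py <<'E'
def pk():
    I=cv2.GaussianBlur(camera("scene")["image"][:,:,1].astype(float),(3,3),0)
    for v in (256,258,260,262,264,276,280):
        r=I[v]; print(v,[round(float(u+(130-r[u])/(r[u+1]-r[u])+v),1) for u in range(285,335) if (r[u]-130)*(r[u+1]-130)<0],end=' ')
E
python3 -c "
from h import *
to();pk()"
```

```text
t 38.55 p [ 0.5765 -0.0188  0.1314] psi 88.29 q6 -0.14 F [ 7.9 11.3 -8.7] w 0.0384 g 63.6
256 [556.9, 568.1, 576.0] 258 [556.8, 568.1, 576.2] 260 [546.6, 549.7, 556.8, 568.2, 576.3] 262 [551.8, 556.8, 568.2, 576.1] 264 [554.1, 558.8, 568.2, 576.2] 276 [576.8] 280 [576.4]
```

Emit:
step_arm --steps '[{"travel": [-1,0,2],"roll": 0,"jaw": 255},{"travel": [0,0,2],"roll": 0,"jaw": 255},{"travel": [0,0,0],"roll": 0,"jaw": 255}]'

```text
time: 38.98
position: [0.5767, -0.0195, 0.131]
tcp_rot: [0.718, 0.696, 0.003, -0.001]
ft_force: [-0.6, 12.6, 15.9]
grip_width: 0.0387
grip_force: 66.2
```

Emit:
step_arm --steps '[{"travel": [0,0,2],"roll": 0,"jaw": 255},{"travel": [0,0,0],"roll": 0,"jaw": 255}]'

```text
time: 39.22
position: [0.577, -0.0194, 0.1301]
tcp_rot: [0.718, 0.696, 0.003, -0.0]
ft_force: [-2.2, 14.2, 21.8]
grip_width: 0.0384
grip_force: 66.9
```

```bash
python3 -c "
from h import *
to();pk()"
```

```text
t 39.23 p [ 0.577  -0.0194  0.1301] psi 88.27 q6 -0.14 F [-2.2 14.2 21.8] w 0.0384 g 66.9
256 [557.1, 568.2, 576.5] 258 [557.2, 568.2, 576.8] 260 [546.6, 549.4, 557.0, 568.2, 577.1] 262 [551.6, 557.0, 568.3, 577.0] 264 [553.9, 558.2, 568.2, 576.7] 276 [576.9] 280 [576.8]
```

Emit:
step_arm --steps '[{"travel": [1.5,0,1],"roll": 0,"jaw": 255},{"travel": [0,0,1],"roll": 0,"jaw": 255},{"travel": [0,0,0],"roll": 0,"jaw": 255}]'

```text
time: 39.65
position: [0.5771, -0.0185, 0.1289]
tcp_rot: [0.718, 0.697, 0.003, 0.001]
ft_force: [-4.5, 12.2, 27.0]
grip_width: 0.0382
grip_force: 67.6
```

Emit:
step_arm --steps '[{"travel": [1.5,0,0],"roll": 0,"jaw": 255},{"travel": [0,0,0],"roll": 0,"jaw": 255}]'

```text
time: 39.9
position: [0.5771, -0.0177, 0.1285]
tcp_rot: [0.718, 0.697, 0.003, 0.001]
ft_force: [-3.0, 8.8, 24.3]
grip_width: 0.0383
grip_force: 67.0
```

```bash
python3 -c "
from h import *
to();pk()"
```

```text
t 39.9 p [ 0.5771 -0.0177  0.1285] psi 88.3 q6 -0.14 F [-3.   8.8 24.3] w 0.0383 g 67.0
256 [557.9, 569.3, 576.7] 258 [558.0, 569.3, 577.1] 260 [546.6, 549.3, 557.9, 569.2, 577.4] 262 [551.9, 557.9, 569.4, 577.5] 264 [554.0, 558.6, 569.4, 577.0] 276 [577.3] 280 [577.3]
```

Emit:
step_arm --steps '[{"travel": [-1,0,0],"roll": 0,"jaw": 255},{"travel": [0,0,0],"roll": 0,"jaw": 255},{"travel": [0,0,0],"roll": 0,"jaw": 100},{"travel": [0,0,0],"roll": 0,"jaw": 40},{"travel": [0,0,0],"roll": 0,"jaw": 0},{"travel": [0,0,0],"roll": 0,"jaw": 0},{"travel": [0,0,-30],"roll": 0,"jaw": 0},{"travel": [0,0,-40],"roll": 0,"jaw": 0},{"travel": [0,0,0],"roll": 0,"jaw": 0}]'

```text
time: 41.08
position: [0.5775, -0.0211, 0.1979]
tcp_rot: [0.718, 0.696, 0.002, 0.003]
ft_force: [-0.5, -1.4, -0.7]
grip_width: 0.0855
grip_force: 0.0
```

```bash
python3 - <<'E'
from h import *
to();pk()
Y=np.radians(-1.8);ex=np.array([np.cos(Y),np.sin(Y),0]);ey=np.array([-np.sin(Y),np.cos(Y),0])
h=np.array([.577,-.011,.155])
amap(276,333,232,275,[("A",h+ex*.02),("B",h-ex*.02),("C",h+ex*.02-ey*.018),("D",h-ex*.02-ey*.018)])
E
```

```text
t 41.08 p [ 0.5775 -0.0211  0.1979] psi 88.28 q6 -0.14 F [-0.5 -1.4 -0.7] w 0.0855 g 0.0
256 [559.5, 571.1, 576.4] 258 [559.5, 571.0, 576.7] 260 [546.5, 550.5, 559.5, 571.1, 577.4] 262 [552.3, 559.4, 571.0, 577.5] 264 [554.5, 558.0, 571.1, 577.5] 276 [577.7] 280 [577.1] A 291.9 252.3;B 304.9 239.5;C 285.3 247.3;D 298.4 234.7;
232 ::::::...:::::::::::::::::::::::::::::=++-::::::::::::::-
233 ..:::...:::::::::::::::::::::::::::::=%@@#=::::::::::::--
234 ..:::...::::::::::::::::::::::::::::=%@@@@@*-::::::::::--
235 ..:::..:::::::::::::::D::::::::::::=%@@@@@@@#-::::::::---
236 ..::::::::::::::::::::::::::::::::=%@@@@@@@@@#-::::::---=
237 .....:--:::::::::::::::::::::::::=%@@@@@@@@@@@=:::::---==
238 ....:---::::::::::::::::::::::::=%@@@@@@@@@@@#-:::::--===
239 ...:-==-:::::::::::::::::---:::=%@@@@@@@@@@@%+-=+=::--===
240 ...:-==-::::::::::::::::-===-B=%@@@@@@@@@@@%*+*@@@+=-----
241 ...:-==-:::::::::::::::-=+++==%@@@@@@@@@@@%*+*%@@@@#+----
242 ..::-==-::::::::::::::-=++++=+@@@@@@@@@@@%*+*#@@@@@@@+---
243 ...:-==-:::::::::::::-=++++==+#@@@@@@@@@%*++*%@@@@@@@@*=-
244 :..:-==-::::::::::::-=++
[... 1193 characters left out ...]
@@@@@@@@@@@@@@@@@@
264 -::::-+@@@@@@@@*=+%@@@@@@@@@@@@%*+==+*@@@@@@@@@@@@@@@@@@@
265 ::::-+@@@@@@@@@*=+%@@@@@@@@@@@%*+===*@@@@@@@@@@@@@@@@@@@@
266 :..:+@@@@@@@@@@*=+#@@@@@@@@@@@*+==+*@@@@@@@@@@@@@@@@@@@@@
267 :.:+@@@@@@@@@@@*=++#%@@@@@@@@#+==+*%@@@@@@@@@@@@@@@@@@@@@
268 .:+@@@@@@@@@@@@*=+++**%@@@@@#+==+*%@@@@@@@@@@@@@@@@@@@@@@
269 :+@@@@@@@@@@@@%+=+++++*%@@%#+==+*%@@@@@@@@@@@@@@@@@@@@@@@
270 +@@@@@@@@@@@@%*=+++++++*##*+==+*%@@@@@@@@@@@@@@@@@@@@@@@@
271 @@@@@@@@@@@@%*+++++++++++++==+*@@@@@@@@@@@@@@@@@@@@@@@@@@
272 @@@@@@@@@@@%*++++++++++++===+*@@@@@@@@@@@@@@@@@@@@@@@@@@@
273 @@@@@@@@@@%*+++++++++++++==+*%@@@@@@@@@@@@@@@@@@@@@@@@@@@
274 @@@@@@@@@%*++++=+++++++++=+*@@@@@@@@@@@@@@@@@@@@@@@@@@@@@
```

```bash
date; ls -l --time-sec=x pics/top0.png 2>/dev/null || ls -l --time-style=full-iso pics/top0.png pics/d.png
```

```text
Wed Dec  2 18:39:28 UTC 2026
-rw-r--r-- 1 agent agent 388706 2026-12-02 18:26:32.766578310 +0000 pics/d.png
-rw-r--r-- 1 agent agent 558097 2026-12-02 18:16:52.586558315 +0000 pics/top0.png
```

Emit:
step_arm --steps '[{"travel": [5,0,10],"roll": 0,"jaw": 0},{"travel": [0,0,30],"roll": 0,"jaw": 0},{"travel": [0,0,27],"roll": 0,"jaw": 0},{"travel": [0,0,0],"roll": 0,"jaw": 0},{"travel": [0,0,0],"roll": 0,"jaw": 255},{"travel": [0,0,0],"roll": 0,"jaw": 255},{"travel": [0,0,0],"roll": 0,"jaw": 255},{"travel": [0,0,0],"roll": 0,"jaw": 255},{"travel": [0,0,0],"roll": 0,"jaw": 255}]' --squeeze 60

```text
time: 42.3
position: [0.5768, -0.0158, 0.1288]
tcp_rot: [0.718, 0.696, 0.001, 0.001]
ft_force: [1.7, 0.4, 5.6]
grip_width: 0.0384
grip_force: 63.3
```

Only 23 minutes have passed, so I'll rearrange. The wedge belongs between the box and the packer, with the packer backed by the right upright, so that nothing leans. First I'll straighten the wedge over the upright's edge and lift it out.

Emit:
step_arm --steps '[{"travel": [0,0,-5],"roll": 0,"jaw": 255},{"travel": [0,0,-5],"roll": 0,"jaw": 255},{"travel": [-2.5,0,0],"roll": 0,"jaw": 255},{"travel": [-2.5,0,0],"roll": 0,"jaw": 255},{"travel": [-2,0,0],"roll": 0,"jaw": 255},{"travel": [0,0,0],"roll": 0,"jaw": 255}]'

```text
time: 43.05
position: [0.5757, -0.0206, 0.1382]
tcp_rot: [0.718, 0.696, 0.001, -0.001]
ft_force: [-0.6, 8.8, 4.2]
grip_width: 0.038
grip_force: 63.6
```

```bash
python3 -c "
from h import *
to();pk()"
```

```text
t 43.05 p [ 0.5757 -0.0206  0.1382] psi 88.27 q6 -0.14 F [-0.6  8.8  4.2] w 0.038 g 63.6
256 [558.5, 569.5, 577.1] 258 [558.5, 569.5, 577.6] 260 [546.6, 549.9, 557.7, 569.5, 577.6] 262 [552.1, 557.7, 569.6, 577.7] 264 [554.5, 557.7, 569.5, 577.9] 276 [577.8] 280 [577.4]
```

Emit:
step_arm --steps '[{"travel": [-2,0,0],"roll": 0,"jaw": 255},{"travel": [-2,0,0],"roll": 0,"jaw": 255},{"travel": [1,0,-20],"roll": 0,"jaw": 255},{"travel": [0,0,-40],"roll": 0,"jaw": 255},{"travel": [0,0,-25],"roll": 0,"jaw": 255},{"travel": [0,0,0],"roll": 0,"jaw": 255}]'

```text
time: 43.85
position: [0.5765, -0.026, 0.2244]
tcp_rot: [0.718, 0.696, 0.001, 0.002]
ft_force: [-0.2, -0.1, -1.9]
grip_width: 0.0383
grip_force: 62.5
```

```bash
python3 - <<'E'
from h import *
to();pk();print()
p=np.array(get_obs()["position"]);c=camera("scene");u,v=[int(x) for x in proj(c,p)]
Y=np.radians(-1.8);ex=np.array([np.cos(Y),np.sin(Y),0]);ey=np.array([-np.sin(Y),np.cos(Y),0])
for z in(-.094,-.1,-.106):
    for d in (0,5,10): T=p+[0,0,z]+ey*d*.001; print(z,d,[np.round(proj(c,q),1) for q in (T+ex*.02,T-ex*.02)])
amap(u-15,u+40,v-18,v+50,[])
print(u-15)
E
```

```text
t 43.85 p [ 0.5765 -0.026   0.2244] psi 88.29 q6 -0.15 F [-0.2 -0.1 -1.9] w 0.0383 g 62.5
256 [548.0, 567.1, 576.5] 258 [547.2, 567.1, 577.5] 260 [546.5, 567.2, 577.5] 262 [567.2, 577.6] 264 [567.1, 577.3] 276 [577.6] 280 [576.7] 
-0.094 0 [array([287.3, 254.3]), array([300. , 241.8])]
-0.094 5 [array([289.1, 255.7]), array([301.8, 243.1])]
-0.094 10 [array([290.9, 257. ]), array([303.6, 244.5])]
-0.1 0 [array([287.4, 255.7]), array([300.1, 243.3])]
-0.1 5 [array([289.2, 257.1]), array([301.9, 244.6])]
-0.1 10 [array([291. , 258.5]), array([303.6, 245.9])]
-0.106 0 [array([287.5, 257.2]), array([300.1, 244.7])]
-0.106 5 [array([289.3, 258.5]), array([301.9, 246.1])]
-0.106 10 [array([291. , 259.9]), array([303.7, 247.4])]

205 #-............................:::::::::::::::::::::::::
206 *:.......................:::.::----------::::::::::::::
207 =................::......:==-:-=========-::::::::::::::
208 :................::......:-=--==========-::::::::::::::
209 :................::.......:---======++==-::::::::::::::
210 ................:--........:--==+====++=-::::::::::::::
211 ...
[... 3016 characters left out ...]
@%@@@@@@@@%*++++++++#@@@@@@@@@@@@@@@
262 ::::::-*@@@@@@@@@@@@@@@@@@@@%*++++++++*@@@@@@@@@@@@@@@@
263 :::::-*@@@@@@@@@@@@@@@@@@@@%*+++++=++#@@@@@@@@@@@@@@@@@
264 ::::-*@@@@@@@@@@@@@@@@@@@@%*++++++=+#@@@@@@@@@@@@@@@@@@
265 :::-*@@@@@@@@@@@@@@@@@@@@%*++++++++#@@@@@@@@@@@@@@@@@@@
266 ..:+@@@@@@@@@@@@#@@@@@@@%*++++++++#@@@@@@@@@@@@@@@@@@@@
267 .:+@@@@@@@@@@@@%+*%@@@@%*++++++++#@@@@@@@@@@@@@@@@@@@@@
268 :+@@@@@@@@@@@@%*++*#@@%*++++++++*@@@@@@@@@@@@@@@@@@@@@@
269 +@@@@@@@@@@@@%*+++++*#*++++++++*%@@@@@@@@@@@@@@@@@@@@@@
270 @@@@@@@@@@@@%*++++++++++++++++*%@@@@@@@@@@@@@@@@@@@@@@@
271 @@@@@@@@@@@%*++*+++++++++++++#@@@@@@@@@@@@@@@@@@@@@@@@@
272 @@@@@@@@@@%*+++*++++++++++++#@@@@@@@@@@@@@@@@@@@@@@@@@@
277
```

Emit:
step_arm --steps '[{"travel": [0,0,-5],"roll": 10.6,"jaw": 255},{"travel": [0,0,0],"roll": 10.6,"jaw": 255},{"travel": [0,0,0],"roll": 10.6,"jaw": 255},{"travel": [0,0,0],"roll": 10.6,"jaw": 255},{"travel": [0,0,0],"roll": 10.6,"jaw": 255},{"travel": [0,0,0],"roll": 10.6,"jaw": 255},{"travel": [0,0,0],"roll": 10.6,"jaw": 255},{"travel": [0,0,0],"roll": 10.6,"jaw": 255},{"travel": [0,0,0],"roll": 10.6,"jaw": 255},{"travel": [0,0,0],"roll": 10.6,"jaw": 255}]'

```text
time: 45.25
position: [0.5749, -0.0256, 0.2259]
tcp_rot: [0.988, -0.157, -0.002, 0.0]
ft_force: [0.2, -1.1, -0.7]
grip_width: 0.0384
grip_force: 62.4
```

Emit:
step_arm --steps '[{"travel": [0,0,0],"roll": 10.6,"jaw": 255},{"travel": [0,0,0],"roll": 10.6,"jaw": 255},{"travel": [0,0,0],"roll": 10.6,"jaw": 255},{"travel": [0,0,0],"roll": 10.6,"jaw": 255},{"travel": [0,0,0],"roll": 10.6,"jaw": 255},{"travel": [0,0,0],"roll": 10.6,"jaw": 255},{"travel": [0,0,0],"roll": 10.4,"jaw": 255},{"travel": [0,0,0],"roll": 0,"jaw": 255}]'

```text
time: 46.25
position: [0.575, -0.0256, 0.2262]
tcp_rot: [-0.697, 0.717, 0.001, -0.001]
ft_force: [-0.5, -0.6, -1.1]
grip_width: 0.0383
grip_force: 62.4
```

```bash
python3 - <<'E'
from h import *
to(.577,.017,.19,-91.8);pk();print()
E
```

```text
t 46.25 p [ 0.575  -0.0256  0.2262] psi -91.62 q6 2.99 F [-0.5 -0.6 -1.1] w 0.0383 g 62.4
roll 0.18 then travel mm [-42.7  -0.6  36.2]
256 [546.5, 567.1, 576.9] 258 [546.5, 567.1, 577.5] 260 [546.5, 567.2, 577.5] 262 [567.2, 577.6] 264 [567.1, 577.3] 276 [577.6] 280 [576.7]
```

Emit:
step_arm --steps '[{"travel": [-24,0,0],"roll": 0,"jaw": 255},{"travel": [-24,-2,0],"roll": 0,"jaw": 255},{"travel": [0,0,22],"roll": 0,"jaw": 255},{"travel": [0,0,20],"roll": 0,"jaw": 255},{"travel": [0,0,0],"roll": 0,"jaw": 255}]'

```text
time: 46.92
position: [0.5779, 0.0224, 0.1838]
tcp_rot: [-0.698, 0.717, 0.002, -0.001]
ft_force: [-0.8, 0.4, -0.3]
grip_width: 0.0382
grip_force: 62.4
```

Emit:
step_arm --steps '[{"travel": [3,0,0],"roll": 0,"jaw": 255},{"travel": [3,0,0],"roll": 0,"jaw": 255},{"travel": [3,0,0],"roll": 0,"jaw": 255},{"travel": [0,0,0],"roll": 0,"jaw": 255}]'

```text
time: 47.42
position: [0.579, 0.0129, 0.1862]
tcp_rot: [-0.696, 0.718, -0.0, 0.0]
ft_force: [0.2, 0.7, -0.9]
grip_width: 0.0384
grip_force: 62.4
```

```bash
python3 - <<'E'
from h import *
to(.577,.008,.184,-91.8);pk();print()
E
```

```text
t 47.42 p [0.579  0.0129 0.1862] psi -91.73 q6 3.06 F [ 0.2  0.7 -0.9] w 0.0384 g 62.4
roll 0.07 then travel mm [5.  1.8 2.2]
256 [546.6, 553.2, 576.4] 258 [546.5, 555.4, 576.6] 260 [546.5, 557.7, 576.6] 262 [560.0, 577.4] 264 [562.3, 577.5] 276 [577.6] 280 [576.7]
```

Emit:
step_arm --steps '[{"travel": [2,0,1],"roll": 0,"jaw": 255},{"travel": [2,0,1],"roll": 0,"jaw": 255},{"travel": [0,0,0],"roll": 0,"jaw": 255}]'

```text
time: 47.85
position: [0.5787, 0.0091, 0.1836]
tcp_rot: [-0.696, 0.718, 0.0, -0.0]
ft_force: [-0.3, -0.5, -1.6]
grip_width: 0.0381
grip_force: 62.4
```

Emit:
step_arm --steps '[{"travel": [2,0,0],"roll": 0,"jaw": 255},{"travel": [0,0,0],"roll": 0,"jaw": 255}]'

```text
time: 48.1
position: [0.5786, 0.0074, 0.1837]
tcp_rot: [-0.696, 0.718, 0.0, 0.0]
ft_force: [0.2, 0.8, -2.6]
grip_width: 0.0385
grip_force: 62.3
```

Emit:
step_arm --steps '[{"travel": [1.5,0,0],"roll": 0,"jaw": 255},{"travel": [0,0,0],"roll": 0,"jaw": 255}]'

```text
time: 48.35
position: [0.5785, 0.006, 0.1837]
tcp_rot: [-0.696, 0.718, 0.0, 0.0]
ft_force: [-0.1, 2.7, -1.2]
grip_width: 0.038
grip_force: 62.3
```

```bash
python3 - <<'E'
from h import *
to()
p=np.array(get_obs()["position"])
Y=np.radians(-1.8);ex=np.array([np.cos(Y),np.sin(Y),0]);ey=np.array([-np.sin(Y),np.cos(Y),0])
T=p+[0,0,-.099]-ey*.0065
amap(277,337,232,284,[("F",T+ex*.02),("R",T-ex*.02)])
E
```

```text
t 48.35 p [0.5785 0.006  0.1837] psi -91.71 q6 3.05 F [-0.1  2.7 -1.2] w 0.038 g 62.3
F 296.4 272.0;R 308.7 259.6;
232 --:-*@@@@@@*-:::............:-==--:...:--::::::::::-:::-----
233 ==-=#@@@@@*-::.::...::......:-====-:..:-==-:::::::::::------
234 ==+*%@@@@#=:::......:::..::.:-=====-:.:-*%*-::::::::::------
235 -=*@@@@@%=::::.......:::.:.::-=====-...-%@@#=::::::::-------
236 -=*@@@%#+-:-=-::...........:-======-...=@@@@#-::::::--------
237 :-+#%@#+---+#*=:::::.....::-========-.:#@@@@%=::::::--------
238 :-=+*#*==--=**=-:::::::..:-=======+##+*@@@@@#-:::::------=--
239 ::-=======--===-:::::::.:-========+@@@@@@@@#=-==-::---------
240 ::::----=-::::---::::...:-========+@@@@@@@#+=+%@%+----------
241 :::::::::::.:::--:::....:-========+@@@@@@#+++#@@@@#=-------:
242 :::::.::::....::::::..:::-========*@@@@@#+++*%@@@@@%+------:
243 :::::..........::::::.:::-========*@@@@#++++*@@@@@@@@*=---::
244 ::::::......:...:::...::--========*@@@#+++++*@@@@@@@@@#=::::
245 :::::::::..:....::....:---========*@@%+++++++#@@@@@@@@@%=:..
246 :::::::::::....::::..:-===========*##*+++++++*#@@@@@@@@@@+:.
247 ::::::
[... 1694 characters left out ...]
+++++++++++++++++#@@@@@@@@@@@@@@@@@@@@@@@@@@@@@@@@
274 @@@@@@@@%*++++++++++++++++#@@@@@@@@@@@@@@@@@@@@@@@@@@@@@@@@@
275 @@@@@@@%*++++++++++++++++#%@@@@@@@@@@@@@@@@@@@@@@@@@@@@@@@@@
276 @@@@@@%*+++++++++++++++*#@@@@@@@@@@@@@@@@@@@@@@@@@@@@@@@@@@@
277 @@@@@%*++**+++++++++++*%@@@@@@@@@@@@@@@@@@@@@@@@@@@@@@@@@@@@
278 @@@@%*++****+++++++++*%@@@@@@@@@@@@@@@@@@@@@@@@@@@@@@@@@@@@@
279 @@@%*+++******++++++*@@@@@@@@@@@@@@@@@@@@@@@@@@@@@@@@@@@@@@@
280 @@%*++**+*****+++++*@@@@@@@@@@@@@@@@@@@@@@@@@@@@@@@@@@@@@@@@
281 @%*+++**+*****++++*@@@@@@@@@@@@@@@@@@@@@@@@@@@@@@@@@@@@@@@@@
282 %*++**********++=+%@@@@@@@@@@@@@@@@@@@@@@@@@@@@@@@@@@@@@@@@@
283 *++***********+++#@@@@@@@@@@@@@@@@@@@@@@@@@@@@@@@@@@@@@@@@@@
```

Emit:
step_arm --steps '[{"travel": [1.5,0,0],"roll": 0,"jaw": 255},{"travel": [0,0,0],"roll": 0,"jaw": 255}]'

```text
time: 48.65
position: [0.5785, 0.0046, 0.1838]
tcp_rot: [-0.696, 0.718, 0.0, 0.0]
ft_force: [0.2, 4.3, -1.0]
grip_width: 0.0386
grip_force: 62.3
```

Emit:
step_arm --steps '[{"travel": [0,0,4],"roll": 0,"jaw": 255},{"travel": [0,0,4],"roll": 0,"jaw": 255},{"travel": [0,0,4],"roll": 0,"jaw": 255},{"travel": [0,0,0],"roll": 0,"jaw": 255}]'

```text
time: 49.15
position: [0.5792, 0.005, 0.1722]
tcp_rot: [-0.697, 0.718, -0.0, 0.001]
ft_force: [0.5, 5.9, 0.2]
grip_width: 0.0382
grip_force: 62.6
```

Emit:
step_arm --steps '[{"travel": [0,0,3],"roll": 0,"jaw": 255},{"travel": [0,0,3],"roll": 0,"jaw": 255},{"travel": [0,0,0],"roll": 0,"jaw": 255}]'

```text
time: 49.52
position: [0.5793, 0.0051, 0.1664]
tcp_rot: [-0.696, 0.718, -0.0, 0.001]
ft_force: [1.7, 7.2, 2.2]
grip_width: 0.0381
grip_force: 62.8
```

Emit:
step_arm --steps '[{"travel": [0,0,3],"roll": 0,"jaw": 255},{"travel": [0,0,3],"roll": 0,"jaw": 255},{"travel": [0,0,0],"roll": 0,"jaw": 255}]'

```text
time: 49.9
position: [0.5795, 0.0054, 0.1606]
tcp_rot: [-0.696, 0.718, -0.0, 0.002]
ft_force: [1.7, 8.5, 2.0]
grip_width: 0.0387
grip_force: 62.9
```

The tip is past the box's top edge without resistance, so it is in the gap between box and packer. Continuing down.

Emit:
step_arm --steps '[{"travel": [-1,0,4],"roll": 0,"jaw": 255},{"travel": [0,0,4],"roll": 0,"jaw": 255},{"travel": [0,0,4],"roll": 0,"jaw": 255},{"travel": [0,0,0],"roll": 0,"jaw": 255}]'

```text
time: 50.4
position: [0.5796, 0.0067, 0.1486]
tcp_rot: [-0.696, 0.718, -0.0, 0.002]
ft_force: [0.8, 9.0, 2.3]
grip_width: 0.0384
grip_force: 62.9
```

Emit:
step_arm --steps '[{"travel": [0,0,4],"roll": 0,"jaw": 255},{"travel": [0,0,4],"roll": 0,"jaw": 255},{"travel": [0,0,0],"roll": 0,"jaw": 255}]'

```text
time: 50.78
position: [0.5799, 0.0074, 0.1411]
tcp_rot: [-0.697, 0.718, -0.0, 0.003]
ft_force: [2.4, 12.0, 4.5]
grip_width: 0.0382
grip_force: 63.2
```

```bash
python3 - <<'E'
from h import *
to();pk()
amap(277,337,232,284,[])
E
```

```text
t 50.77 p [0.5799 0.0074 0.1411] psi -91.7 q6 3.05 F [ 2.4 12.   4.5] w 0.0382 g 63.2
256 [576.4] 258 [576.7] 260 [546.5, 549.5, 576.6] 262 [555.3, 576.6] 264 [553.2, 555.5, 559.6, 577.4] 276 [577.6] 280 [576.7] 
232 ::::::::::::................................:::::::::::-----
233 :::::::::::::..............................:::::::::::------
234 :::::::::::::..............................:::::::::::------
235 ::::::::::::::............................:---:::::::-------
236 ::::::::::::::-:..............::..........-**-::::::--------
237 ::::::::::::===-:.............:..........:*@%=::::::--------
238 ::::::::::-+##*=::::....................:=%@#-:::::--------:
239 :::::::::-*@@@%+-:::................::---*%#+-=+-::--------:
240 :::::::::+%@@@@+::::................::===+*+=+%@%+--------::
241 ::::::::=#@@@@%=::::...:............::-===+++#@@@@#=------::
242 :::::::=#@@@@@*:.......::....::::.....:--=++*%@@@@@%+-----::
243 :::::-=#@@@@@#-:........:....:---::...:--=++*@@@@@@@@*-:::::
244 :--:-+%@@@@@%=:.....:........:-==-::..:-==++*@@@@@@@@@#=::::
245 -==--*@@@@@%+-::...::::::.:..:-====-:.
[... 1792 characters left out ...]
+++++++++++++++++*%@@@@@@@@@@@@@@@@@@@@@@@@@@@@@@@
274 @@@@@@@@#+++++++++++++++++*%@@@@@@@@@@@@@@@@@@@@@@@@@@@@@@@@
275 @@@@@@@%+++++++++++++++=+*%@@@@@@@@@@@@@@@@@@@@@@@@@@@@@@@@@
276 @@@@@@%*++++++++++++++++#@@@@@@@@@@@@@@@@@@@@@@@@@@@@@@@@@@@
277 @@@@@%*++++++++++++++++%@@@@@@@@@@@@@@@@@@@@@@@@@@@@@@@@@@@@
278 @@@@%*+++++++++++++++*%@@@@@@@@@@@@@@@@@@@@@@@@@@@@@@@@@@@@@
279 @@@%*+++++++++++=+++*%@@@@@@@@@@@@@@@@@@@@@@@@@@@@@@@@@@@@@@
280 @@%*+++++++++++++++*@@@@@@@@@@@@@@@@@@@@@@@@@@@@@@@@@@@@@@@@
281 @%*++*++++++++++++*@@@@@@@@@@@@@@@@@@@@@@@@@@@@@@@@@@@@@@@@@
282 %*+++***++++++++=+%@@@@@@@@@@@@@@@@@@@@@@@@@@@@@@@@@@@@@@@@@
283 *++*++**+++++++=+#@@@@@@@@@@@@@@@@@@@@@@@@@@@@@@@@@@@@@@@@@@
```

Emit:
step_arm --steps '[{"travel": [-1.5,0,3],"roll": 0,"jaw": 255},{"travel": [0,0,0],"roll": 0,"jaw": 100},{"travel": [0,0,0],"roll": 0,"jaw": 0},{"travel": [0,0,0],"roll": 0,"jaw": 0},{"travel": [0,0,0],"roll": 0,"jaw": 0},{"travel": [0,0,-30],"roll": 0,"jaw": 0},{"travel": [0,0,-30],"roll": 0,"jaw": 0},{"travel": [0,0,0],"roll": 0,"jaw": 0}]'

```text
time: 51.88
position: [0.58, 0.0064, 0.1993]
tcp_rot: [-0.696, 0.718, -0.002, 0.002]
ft_force: [-0.2, 0.9, -0.1]
grip_width: 0.0854
grip_force: 0.0
```

```bash
python3 - <<'E'
from h import *
to()
Y=np.radians(-1.8);ex=np.array([np.cos(Y),np.sin(Y),0]);ey=np.array([-np.sin(Y),np.cos(Y),0])
h=np.array([.579,.001,.15])
amap(277,337,232,280,[("A",h+ex*.02),("B",h-ex*.02),("C",h+ex*.02+ey*.018),("D",h-ex*.02+ey*.018)])
E
```

```text
t 51.88 p [0.58   0.0064 0.1993] psi -91.72 q6 3.05 F [-0.2  0.9 -0.1] w 0.0854 g 0.0
A 295.9 257.4;B 308.8 244.6;C 302.6 262.4;D 315.5 249.5;
232 --------:::-::::..::::..:::::::::::::=++-::::::::::::::-----
233 ---:::::.::-:::::.::::..::::::::::::=%@@%=-:::::::::::------
234 ---::::...::::::::::::.::::::::::::=%@@@@@+-::::::::::------
235 ---:::.....::::::::::.::::::::::::=%@@@@@@@#=::::::::-------
236 ---::::....::::::::::::::::::::::=%@@@@@@@@@#-:::::::-------
237 :--::::...::::::::::::::::::::::=%@@@@@@@@@@%=::::::--------
238 ::::::...::::::..::::::::::::::=%@@@@@@@@@@@*-:::::-----=---
239 ::::::....:::::..:::::::::::::=%@@@@@@@@@@@#=-=+-::---------
240 ::::::....:::::..::::::::::::=%@@@@@@@@@@@#+=+%@%+----------
241 ::::::.....::::..:::::::::::=%@@@@@@@@@@@#+++#@@@@#=-------:
242 ::::::.....::::.:::::::::::=*@@@@@@@@@@@#+++*%@@@@@%+-----::
243 ::::::::...:::::::::::::::=*##%@@@@@@@@#++++*@@@@@@@@*=--:::
244 -::::::....::..::::::::::=*##++*#@@@@@#+++++*@@@@@@@@@#=::::
245 --::::....::::::::::::::=*##++=+B*@@@%+++++++#@@@@@@@@@@=:..
246 ---::::..:::::---::::::=*%#++++==+*##++++++
[... 1462 characters left out ...]
@@@#++++++++++++++==+*%@@@@@@@@@@@@@@@@@@@@@@@@@@@
270 @@@@@@@@@@@@%+++++++++++++++=+*%@@@@@@@@@@@@@@@@@@@@@@@@@@@@
271 @@@@@@@@@@@%+++++++++++++++++*@@@@@@@@@@@@@@@@@@@@@@@@@@@@@@
272 @@@@@@@@@@%++++++++++++++==+*@@@@@@@@@@@@@@@@@@@@@@@@@@@@@@@
273 @@@@@@@@@%+++++++++++++++=+*@@@@@@@@@@@@@@@@@@@@@@@@@@@@@@@@
274 @@@@@@@@#+++++++++++++++++#@@@@@@@@@@@@@@@@@@@@@@@@@@@@@@@@@
275 @@@@@@@#+++++++++++++++++*@@@@@@@@@@@@@@@@@@@@@@@@@@@@@@@@@@
276 @@@@@@%+++++++++++++++++*%@@@@@@@@@@@@@@@@@@@@@@@@@@@@@@@@@@
277 @@@@@%++++++++++++++++*%@@@@@@@@@@@@@@@@@@@@@@@@@@@@@@@@@@@@
278 @@@@%*+++++++++++++++*%@@@@@@@@@@@@@@@@@@@@@@@@@@@@@@@@@@@@@
279 @@@%*+++++++++++++++*%@@@@@@@@@@@@@@@@@@@@@@@@@@@@@@@@@@@@@@
```

The wedge stands by itself beside the box, its head edge at about (295,255)–(308,243) as predicted. I'll take hold from straight above and press.

Emit:
step_arm --steps '[{"travel": [-1,0,30],"roll": 0,"jaw": 0},{"travel": [0,0,30],"roll": 0,"jaw": 0},{"travel": [0,0,15],"roll": 0,"jaw": 0},{"travel": [0,0,0],"roll": 0,"jaw": 255},{"travel": [0,0,0],"roll": 0,"jaw": 255},{"travel": [0,0,0],"roll": 0,"jaw": 255},{"travel": [0,0,0],"roll": 0,"jaw": 255},{"travel": [0,0,0],"roll": 0,"jaw": 255},{"travel": [0,0,0],"roll": 0,"jaw": 255}]' --squeeze 80

```text
time: 53.05
position: [0.5794, 0.0077, 0.1228]
tcp_rot: [-0.696, 0.718, -0.001, 0.001]
ft_force: [-0.6, -0.2, 5.9]
grip_width: 0.0387
grip_force: 80.8
```

Emit:
step_arm --steps '[{"travel": [0,0,2],"roll": 0,"jaw": 255},{"travel": [0,0,0],"roll": 0,"jaw": 255}]'

```text
time: 53.3
position: [0.5795, 0.0077, 0.1219]
tcp_rot: [-0.696, 0.718, -0.001, 0.001]
ft_force: [-0.3, -0.1, 12.5]
grip_width: 0.0383
grip_force: 82.0
```

Emit:
step_arm --steps '[{"travel": [0,0,1],"roll": 0,"jaw": 255},{"travel": [0,0,0],"roll": 0,"jaw": 255}]'

```text
time: 53.55
position: [0.5796, 0.0077, 0.1218]
tcp_rot: [-0.696, 0.718, -0.002, 0.001]
ft_force: [-4.2, 1.2, 18.1]
grip_width: 0.0386
grip_force: 82.8
```

Emit:
step_arm --steps '[{"travel": [0,0,1],"roll": 0,"jaw": 255},{"travel": [0,0,0],"roll": 0,"jaw": 255},{"travel": [0,0,0],"roll": 0,"jaw": 255}]'

```text
time: 53.92
position: [0.5797, 0.0076, 0.1215]
tcp_rot: [-0.696, 0.718, -0.002, 0.001]
ft_force: [-5.2, 0.8, 22.6]
grip_width: 0.0388
grip_force: 83.4
```

```bash
python3 - <<'E'
from h import *
to();pk()
amap(277,320,258,272,[])
E
```

```text
t 53.92 p [0.5797 0.0076 0.1215] psi -91.71 q6 3.05 F [-5.2  0.8 22.6] w 0.0388 g 83.4
256 [576.5] 258 [576.8] 260 [576.7] 262 [548.6, 576.7] 264 [552.5, 577.8] 276 [577.9] 280 [576.7] 
258 --:::::-----::::--:::::..:-========+++++=+@
259 :--:::::::::::.:::::::::::-========++++=+@@
260 :--:::::.::...:.::::::::::-========+++=+@@@
261 :--:::::==:......::::::::--========++=+@@@@
262 -:::::-*@@*-...::::::::---===========*@@@@@
263 -::::-*@@@@*:...:::::::-============+%@@@@@
264 ::::-*@@@@@@+:..::::.::=============+%@@@@@
265 :::-*@@@@@@@@=:::::::::=====++=====+*@@@@@@
266 ..:*@@@@@@@@@*-:::::::-=====+++===+#@@@@@@@
267 .:+@@@@@@@@@@#==---:::-=====+++=++#@@@@@@@@
268 :+@@@@@@@@@@@%++++=-::-====++==+*%@@@@@@@@@
269 +@@@@@@@@@@@@*+++++==-====++==+*%@@@@@@@@@@
270 @@@@@@@@@@@@%+++++++=========+*%@@@@@@@@@@@
271 @@@@@@@@@@@%+++++++++=======+*%@@@@@@@@@@@@
```

Emit:
step_arm --steps '[{"travel": [0,0,0],"roll": 0,"jaw": 100},{"travel": [0,0,0],"roll": 0,"jaw": 0},{"travel": [0,0,0],"roll": 0,"jaw": 0},{"travel": [0,0,0],"roll": 0,"jaw": 0},{"travel": [0,0,-30],"roll": 0,"jaw": 0},{"travel": [0,0,-45],"roll": 0,"jaw": 0},{"travel": [0,0,-45],"roll": 0,"jaw": 0},{"travel": [0,0,-20],"roll": 0,"jaw": 0},{"travel": [0,0,0],"roll": 0,"jaw": 0}]'

```text
time: 55.15
position: [0.5794, 0.0077, 0.2592]
tcp_rot: [-0.696, 0.718, -0.001, 0.001]
ft_force: [-0.3, -0.1, -0.3]
grip_width: 0.0857
grip_force: 0.0
```

```bash
python3 - <<'E'
from h import *
to();pk()
Y=np.radians(-1.8);ex=np.array([np.cos(Y),np.sin(Y),0]);ey=np.array([-np.sin(Y),np.cos(Y),0])
h=np.array([.579,.001,.145])
amap(277,337,236,280,[("A",h+ex*.02),("B",h-ex*.02),("C",h+ex*.02+ey*.018),("D",h-ex*.02+ey*.018)])
E
```

```text
t 55.15 p [0.5794 0.0077 0.2592] psi -91.71 q6 3.05 F [-0.3 -0.1 -0.3] w 0.0857 g 0.0
256 [546.6, 550.3, 576.3] 258 [546.5, 552.7, 576.6] 260 [546.6, 555.0, 576.6] 262 [557.4, 576.5] 264 [553.2, 555.4, 559.9, 577.4] 276 [577.9] 280 [576.7] A 296.0 258.6;B 308.9 245.8;C 302.6 263.6;D 315.5 250.7;
236 :::::::::...:-==-::::::::::::::::=%@@@@@@@@@#-::::::--=====-
237 :::::::::..::===-:::::::::::::::=%@@@@@@@@@@%-::::::--====--
238 ::::::::::::-==--::::::::::::::=%@@@@@@@@@@@*-:::::--====---
239 :::::::::::::---::::::::::::::=%@@@@@@@@@@@#=-=+-::-=====---
240 :::::::::::::::::::::::::::::=%@@@@@@@@@@@#+=+%@@+=--====---
241 ::::::::::::::::::::::::::::=%@@@@@@@@@@@#+++#@@@@#+--=----:
242 :::::::::::::::::::::::::::=%@@@@@@@@@@@#+++*%@@@@@@+=-----:
243 ::::::::::::::::::::::::::=%@@@@@@@@@@@#++++#@@@@@@@@*=---::
244 :::::::::::::::::::::::::=%@@#*#%@@@@@#+++++*@@@@@@@@@#=::::
245 :::-::::::::::::::::::::+%@@#+=+*#@@@%++++++*%@@@@@@@@@%=:..
246 -::::::::::::::::::::::=@@@#++++B+#%#*+++++++*%@@@@@@@@@@+:.
247 ----:::::::::::::::::-+@@@#+++++++++++++++++++*#@@@@@@@@@@*-
248 ----:::::::::::::::
[... 1356 characters left out ...]
@@@#+++++++++++++++++*@@@@@@@@@@@@@@@@@@@@@@@@@@@@
270 @@@@@@@@@@@@%*++++++++++++++=+*@@@@@@@@@@@@@@@@@@@@@@@@@@@@@
271 @@@@@@@@@@@%*++++++++++++++++*@@@@@@@@@@@@@@@@@@@@@@@@@@@@@@
272 @@@@@@@@@@%*++++++++++++++++#@@@@@@@@@@@@@@@@@@@@@@@@@@@@@@@
273 @@@@@@@@@%*++*+++++++++++++#@@@@@@@@@@@@@@@@@@@@@@@@@@@@@@@@
274 @@@@@@@@%*++**++++++++++=+#@@@@@@@@@@@@@@@@@@@@@@@@@@@@@@@@@
275 @@@@@@@%*+++**+++++++++=+*%@@@@@@@@@@@@@@@@@@@@@@@@@@@@@@@@@
276 @@@@@@%*+++***++++++++=+*%@@@@@@@@@@@@@@@@@@@@@@@@@@@@@@@@@@
277 @@@@@%*++*****+++++++++#@@@@@@@@@@@@@@@@@@@@@@@@@@@@@@@@@@@@
278 @@@@%*++++****+++++++*%@@@@@@@@@@@@@@@@@@@@@@@@@@@@@@@@@@@@@
279 @@@%*++*++****++++++*%@@@@@@@@@@@@@@@@@@@@@@@@@@@@@@@@@@@@@@
```

The wedge head sits where a full jam puts it (z of about 0.145–0.15), the packer is against the right upright, and nothing has shifted since release. Handing in.

```bash
python3 -c "
from rig import *
print(finish_job())"
```

```text
the job is handed in; nothing more can be done
None
```

I handed the job in at about 55 s: one packer stands in the gap against the right upright, and the wedge is pressed in (about 22 N) between it and the box and released. On the way the wedge slipped from the grip once onto the desk and I re-seated it from the packer's other side because the packer leaned; one early press reached about 41 N, and I don't have the judge's result.

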